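Serve the cookie with the turner and hang it up again

ROBOT

A 6-joint arm with a two-finger parallel gripper is mounted at the origin on the work surface. World frame = base frame: x ahead of the robot, y to its left, z up, the work surface at z = 0. Lengths are in m, angles in rad, forces in N, time in s.
With the tool pointing down it reaches from about 0.25 to 0.725 m from the base axis. Payload 4 kg.
Tool frame: the origin (TCP) lies at the very end of the fingers, on their centre line; the grasp point (between the pads) lies 19 mm behind it; z points along the fingers, y is the line along which they close (so a half turn about z gives the same grasp; the last joint's range is limited). The gripper opens to 85 mm and grips with 20 to 120 N. Pads are 22 mm wide; open, the fingers measure 114 mm over their backs; the gripper's body (76 mm by 85 mm) begins 54 mm behind the grasp point. The pads swing forward as they close: fully open they stand 13 mm farther back than shut.
Start: joints at [0, 0.241, 0.005, 1.335, 0, 1.571], TCP at [0.5, -0, 0.231] pointing down, gripper open.
Joint ranges: [-2.72, 2.72], [-1.05, 1.87], [-1.09, 1.28], [-1.99, 2.15], [-1.42, 1.44], [-3.14, 3.14]. Speed limits (rad/s): [2.79, 2.79, 3.14, 3.14, 3.14, 3.14].

INTERFACE

Orientations are given as a unit quaternion [x, y, z, w].
In Python, from workcell import monitor, viewer, job gives the robot as it stands.
- The arm moves only by the tool arm_command, never from a script. Its argument "increments" is a list of rows, each an object of numbers: "dx", "dy", "dz": the shift along the tool's x, y, z in cm; "wx", "wy", "wz": the turn, a rotation vector about the tool's x, y, z in rad; "grip": the finger opening in cm, from 0 to 8.54. In form: [{"dx": .., "dy": .., "dz": .., "wx": .., "wy": .., "wz": .., "grip": ..}, ...]. A call has 1 to 10 rows; each row is the pose to reach, as a shift and turn from the pose commanded when the call began, along the tool's axes at that moment; what a row does not reach only later rows make up. A row lasts 1/10 s, in which the tool goes at most 50 mm and 8.59 degrees, less where a joint would pass 70% of its speed; a pose out of reach is approached as far as the arm can. A call with a gripper value outside its range is refused whole. The fingers move at their own pace and stop on an object; the grip force is fixed at half the most. Time passes only in rows, so rows that repeat a pose let the fingers close. It gives the time, the measured TCP pose, the force, the opening and the grip force at its end, in the units of the state.
- monitor.get_obs(): the state, without advancing time (a new reading comes with each control period).
- viewer.camera(name): name is "scene" or "side" or "wrist"; returns (picture, depth): 420x560x3 uint8, red, green, blue; 420x560 float32, m along the optical axis (not along the pixel's ray), 0 where there is no reading.
- viewer.get_calibration(name): a dict with "fovy" (degrees; the focal length in pixels is half the picture's height over the tangent of half this angle, whatever the lens; pixels are square), "cx", "cy" (the principal point, pixels), "dist_coeffs" ([k1, k2, p1, p2, k3] as OpenCV has them; the pictures are not rectified), "view" (4x4, takes a point from world to camera coordinates). Camera axes: x right, y up, looking along -z (the intrinsics and any distortion apply to the point x, -y, -z); pixel columns grow to the right and rows downward; lengths in m; the calibration is good to about 2 mm. A picture is of the moment at which its call begins: read the wrist's pose just before it. get_calibration takes no time and is no camera call; for the wrist camera it gives the pose at the moment of the call.
- job.job_done(): hands the job in; it is judged then, once.
The state is a dict: "clock": time; "joint_pos": joint angles; "joint_vel": joint speeds; "tau": joint torques, N m; "eef_pos": TCP position; "tool_rot": TCP orientation; "ft_force": force on the tool from outside, world axes, zero at the start; "ft_torque": the same for the moment, N m; "grip_width": finger opening in m; "grasp_force": force on a finger pad.
Only numpy, scipy, OpenCV 4.12 (cv2) and the standard library are available. Lean on these libraries where they do the work, as an engineer would, in place of code of your own. Each camera call takes 0.05 s, during which the arm holds its last target. There are 200 camera calls.

TASK

Take the turner from its hook, slide its blade under the big cookie on the baking sheet and carry the cookie to the plate, leaving it lying flat in the plate's well, without dropping it and without touching it with the gripper or arm. Then hang the turner back on the hook by the loop of its handle. Leave the mug, jar and pepper mill where they are.

Things in the scene. Friction and masses are not known exactly. Their poses are not given: they have to be found in the camera images.
- turner: Turner, 0.2 kg, hung by its loop at the start. Origin: mid heel of the blade, underside. z runs up the straight handle: shank to 35 mm, black grip 35-205 mm (22 wide in y, 16 thick in x), wire loop to 248 mm. Steel blade 110 long, 90 wide (y), 2.5 thick runs from the origin along (-0.766, 0, -0.643), top face towards (-0.643, 0, 0.766): blade level, the handle rises at 50 deg, back from the edge.
- turner_loop (a point): On the turner: underside of the 7 mm wire at the top of the loop, the point that rests on the hook; at (0, 0, 241.5) mm in the turner's frame. The loop's opening below it is 33 mm wide (y) and 36 mm high.
- turner_grip (a point): On the turner: centre of the handle's grip, a good place to pinch its 22 mm width (along y); at (0, 0, 65) mm in the turner's frame.
- turner_edge (a point): On the turner: middle of the blade's front edge, on its underside; 110 mm from the origin.
- stand: Utensil stand, fixed, one hook. Origin on the counter below mid hook. Round foot of radius 70 mm and 14 mm pole, 375 mm tall, near x = +50 mm. Hook: level steel strap along x, 14 mm wide, 5 thick, top face 326.5 mm up, from the pole to x = -25 mm, open end to -x with a lip (x = -25 to -30) rising 12 mm above the strap. A 70 mm wide rest bar at x = +8 mm, 240 mm up, keeps the hung handle upright.
- stand_hook (a point): Middle of the hook strap, on its top face (on the stand's frame: x = 0, y = 0, z = 326.5 mm).
- sheet: Aluminium baking sheet on a wooden board, fixed. Origin: centre of the underside, on the counter. Sheet 240 mm along x, 200 mm along y, flat top 16 mm above the counter; board 250 x 210 mm. Only the edge at -x is turned up: a wall over the whole width, inner face at x = -116 mm, top 40 mm above the counter. The other three edges are open and flat.
- cookie: Big round crisp cookie, 104 mm across, 16 mm thick, hard, about 0.11 kg, slides easily (dry on smooth metal or glaze). Origin at the centre of its flat underside (84 mm across); the underside's edge is bevelled: 6 mm high, 10 mm wide. z is its upright axis. Starts lying flat on the sheet, 12 to 45 mm from the turned-up wall.
- plate: White dinner plate, loose, 240 mm across, rim 22 mm above the counter; flat inner floor about 150 mm across, 6 mm above the counter. Origin at the centre of the underside.
- mug: White mug, 80 mm across, 95 mm tall, handle to +y; bystander, origin at the centre of the underside.
- jar: Amber jar with a steel cap, 64 mm across, 110 mm tall; bystander, origin at the centre of the underside.
- mill: Dark wooden pepper mill, 60 mm across, 155 mm tall; bystander, origin at the centre of the underside.
Mind the look-alikes: they are no part of the job. There is more than one size of the cookie; the one meant has the size given above.

How it is judged:
On the way, in this order (a step that is already met when the one before it is completed fails the run):
1. the cookie rides on the turner alone, lifted clear of the sheet (height (world z) of cookie above 0.045 m and contact force between turner and cookie above 0.3 N and contact force between sheet and cookie below 0.05 N and angle between cookie's own z axis and vertical below 0.4 rad), for 0.3 s.
2. the cookie lies flat on the plate, clear of the turner (horizontal distance between cookie and plate below 0.05 m and height (world z) of cookie below 0.02 m and angle between cookie's own z axis and vertical below 0.15 rad and contact force between plate and cookie above 0.3 N and contact force between turner and cookie below 0.02 N), for 0.3 s.
At the end, for the whole second after the job is handed in: The cookie lies flat (within 9 deg) and still on the plate, its centre within 50 mm of the plate's centre; the turner hangs still from the hook by its loop (top of the loop on the strap between lip and pole, handle within 17 deg of upright), released (horizontal distance between cookie and plate below 0.05 m and height (world z) of cookie below 0.02 m and angle between cookie's own z axis and vertical below 0.15 rad and contact force between plate and cookie above 0.3 N and linear speed of cookie below 0.03 m/s and x of turner_loop in the frame of stand_hook between -0.028 and 0.045 m and y of turner_loop in the frame of stand_hook between -0.015 and 0.015 m and z of turner_loop in the frame of stand_hook between -0.01 and 0.01 m and angle between turner's own z axis and vertical below 0.3 rad and contact force between turner and stand above 0.8 N and linear speed of turner below 0.06 m/s); the robot touches nothing.
It fails at once if the gripper or arm touches the cookie (contact force between any of the fingers, the arm and cookie above 0.2 N).
It fails at once if the cookie is dropped or flung (faster than 0.9 m/s while off the turner) (linear speed of cookie above 0.9 m/s and contact force between turner and cookie below 0.05 N).
It fails at once if a bystander (mug, jar, mill) is moved more than 30 mm (distance of any of mug, jar, mill from where it was at the start of the episode above 0.03 m).
It also fails if it takes over 70 s, if anything falls off the work surface, if the arm or the gripper's body presses on something with over 40 N, if the wrist force passes 120 N, or if a joint passes its speed limit or range.

## Working session

There is one attempt and no reset: what is moved stays moved. The work goes in short steps, Python scripts to look and compute and a tool call to move; the robot and the scene stay as the last step left them, time stands still between calls to the robot, and variables do not carry over. Pictures are saved under pics/ and viewed, at most 13 in all, crops included, and the job is handed in when it is done.

Besides the shell and the picture viewer there is one more tool, called after "Request:" as name([rows], argument=value, ...), one row to a line, values as JSON. arm_command: Moves the arm, as the interface text tells. Its arguments: {"type":"object","properties":{"increments":{"type":"array","items":{"type":"object","properties":{"dx":{"type":"number"},"dy":{"type":"number"},"dz":{"type":"number"},"wx":{"type":"number"},"wy":{"type":"number"},"wz":{"type":"number"},"grip":{"type":"number"}}}}},"required":["increments"]}

```bash
mkdir -p pics; ls; cat > h.py <<'E'
import numpy as np, cv2
from workcell import monitor, viewer, job
def snap(n):
    c=viewer.get_calibration(n); im,d=viewer.camera(n); return im,d,c
def K(c):
    f=210/np.tan(np.radians(c["fovy"])/2); return np.array([[f,0,c["cx"]],[0,f,c["cy"]],[0,0,1.]])
def rays(c,uv):
    p=cv2.undistortPoints(np.array(uv,float).reshape(-1,1,2),K(c),np.array(c["dist_coeffs"],float)).reshape(-1,2)
    V=np.array(c["view"]); R=V[:3,:3]; o=-R.T@V[:3,3]
    return o,np.c_[p[:,0],-p[:,1],-np.ones(len(p))]@R   # depth-normalised dirs
def plane(c,uv,z):
    o,d=rays(c,uv); return o+d*((z-o[2])/d[:,2])[:,None]
def pts(c,uv,dep):
    o,d=rays(c,uv); uv=np.array(uv).astype(int).reshape(-1,2); return o+d*dep[uv[:,1],uv[:,0]][:,None]
def cloud(c,dep):
    v,u=np.mgrid[0:420,0:560]; P=pts(c,np.c_[u.ravel(),v.ravel()],dep).reshape(420,560,3); P[dep==0]=np.nan; return P
def proj(c,X):
    V=np.array(c["view"]); q=np.asarray(X,float).reshape(-1,3)@V[:3,:3].T+V[:3,3]; q=q*[1,-1,-1]
    return cv2.projectPoints(q,np.zeros(3),np.zeros(3),K(c),np.array(c["dist_coeffs"],float))[0].reshape(-1,2)
E
python3 - <<'E'
from h import *
for n in("scene","side"):
    im,d,c=snap(n); cv2.imwrite(f"pics/{n}0.png",im[...,::-1]); np.savez(f"{n}0.npz",im=im,d=d)
    print(n,c,(d>0).mean())
E
```

```text
pics
scene {'fovy': 56.56726249997536, 'cx': 275.69345509501187, 'cy': 202.53313305722233, 'dist_coeffs': array([-0.00677921,  0.        ,  0.        ,  0.        ,  0.        ]), 'view': array([[-0.97362429, -0.22765008,  0.01520464,  0.48525758],
       [ 0.19407321, -0.79129553,  0.57981633, -0.25618647],
       [-0.11996387,  0.56747407,  0.81460533, -1.29501549],
       [ 0.        ,  0.        ,  0.        ,  1.        ]])} 0.9959991496598639
side {'fovy': 44.74563408939935, 'cx': 288.3552785490857, 'cy': 208.30969887190895, 'dist_coeffs': array([-0.19027485,  0.        ,  0.        ,  0.        ,  0.        ]), 'view': array([[ 0.99924702, -0.03506659,  0.01660483, -0.49872765],
       [ 0.00238688,  0.48271483,  0.87577434, -0.16224925],
       [-0.03872582, -0.87507527,  0.48243506, -1.85119218],
       [ 0.        ,  0.        ,  0.        ,  1.        ]])} 0.911687925170068
```

View pics/scene0.png

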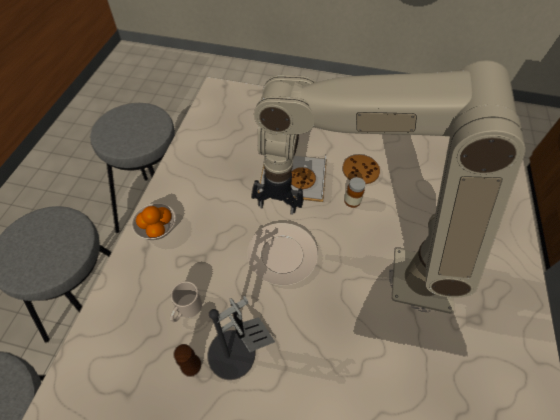

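View pics/side0.png

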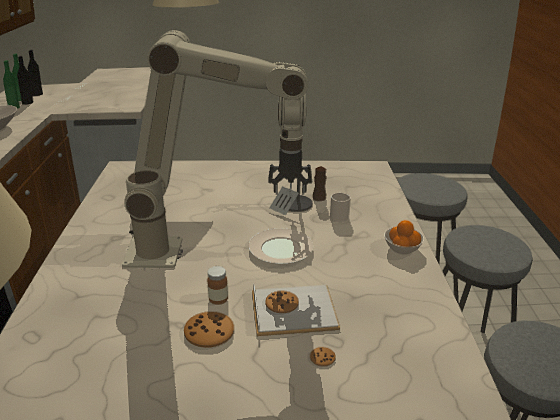

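The scene view shows the stand at about (230,350), with the turner's blade at (255,330). The plate is at (283,253), the sheet with the cookie at (310,180), partly hidden by the gripper, and the mug, mill and jar are in view. In the side view the cookie is on the sheet at (282,301), near the sheet's left (wall) end, the plate is at (280,248), and the stand is behind the gripper. Next I measure.

```bash
python3 - <<'E'
from h import *
M=[]
for n in("scene","side"):
    z=np.load(n+"0.npz"); c=viewer.get_calibration(n); P=cloud(c,z["d"]); im=z["im"]
    np.save(n+"_P.npy",P); M.append((im,P,c))
for (im,P,c),n in zip(M,("scene","side")):
    hsv=cv2.cvtColor(im,cv2.COLOR_RGB2HSV)
    for name,lo,hi,zr in (("brown",(5,120,60),(18,255,255),(0.0,0.06)),("white",(0,0,0),(180,255,255),(0.019,0.026)),):
        m=cv2.inRange(hsv,lo,hi)>0; m&=(P[...,2]>zr[0])&(P[...,2]<zr[1])&(P[...,0]>.1)&(P[...,0]<.9)&(abs(P[...,1])<.6)
        k,l,s,ce=cv2.connectedComponentsWithStats(m.astype(np.uint8))
        for i in range(1,k):
            if s[i,4]>40:
                Q=P[l==i]; print(n,name,s[i,:5],Q.mean(0).round(3),Q.min(0).round(3),Q.max(0).round(3))
    # tall things
    m=(P[...,2]>.03)&(P[...,2]<.42)&(P[...,0]>.2)&(P[...,0]<.9)&(P[...,1]<.7)
    k,l,s,ce=cv2.connectedComponentsWithStats(m.astype(np.uint8))
    for i in range(1,k):
        if s[i,4]>40: Q=P[l==i]; print(n,"tall",s[i,:5],np.median(Q,0).round(3),Q.min(0).round(3),Q.max(0).round(3))
    print(n,"counter z",np.nanmedian(P[...,2][(P[...,0]>.2)&(P[...,0]<.6)&(abs(P[...,1])<.5)&(abs(P[...,2])<.03)]))
# zoomed crops
a=cv2.resize(M[0][0][280:400,160:300],None,fx=4,fy=4,interpolation=3)[...,::-1]
b=cv2.resize(M[1][0][180:350,180:350],None,fx=2.8,fy=2.8,interpolation=3)[...,::-1]
cv2.imwrite("pics/crop1.png",cv2.hconcat([cv2.resize(a,(500,430)),b[:430,:300]]))
cv2.imwrite("pics/crop1.png",cv2.vconcat([cv2.resize(a,(460,394)) , np.zeros((6,460,3),np.uint8)]) if 0 else cv2.hconcat([cv2.resize(a,(420,360)),cv2.resize(b,(360,360))]))
E
```

```text
scene brown [343 155  37  29 727] [ 0.25  -0.42   0.022] [ 0.177 -0.495  0.009] [ 0.322 -0.354  0.031]
scene brown [291 168  25  21 380] [ 0.465 -0.307  0.031] [ 0.417 -0.363  0.023] [ 0.511 -0.258  0.039]
scene brown [155 209  17  29 124] [0.889 0.025 0.05 ] [ 0.881 -0.036  0.009] [0.9  0.08 0.06]
scene white [343 155  37  28 548] [ 0.251 -0.422  0.023] [ 0.178 -0.494  0.019] [ 0.323 -0.354  0.026]
scene white [285 223  33  57 206] [ 0.393 -0.014  0.021] [ 0.354 -0.1    0.019] [0.486 0.1   0.026]
scene white [247 224  54  61 274] [0.529 0.057 0.022] [ 0.393 -0.083  0.019] [0.59  0.138 0.026]
scene white [255 318  17  23  64] [0.472 0.285 0.023] [0.44  0.257 0.019] [0.502 0.314 0.026]
scene tall [322 155   4  41  48] [ 0.388 -0.33   0.04 ] [ 0.379 -0.442  0.03 ] [ 0.399 -0.239  0.045]
scene tall [ 251  167   64   48 1345] [0.483 0.011 0.329] [ 0.421 -0.359  0.03 ] [0.573 0.039 0.42 ]
scene tall [345 177  20  27 404] [ 0.267 -0.248  0.088] [ 0.234 -0.358  0.03 ] [ 0.297 -0.231  0.115]
scene tall [154 207  21  32 303] [0.888 0.015 0.055] [ 0.857 -0.043  0.031] [0.9   0.087 0.078]
scene
[... 1051 characters left out ...]
  44   66 1509] [ 0.5   -0.009  0.315] [ 0.425 -0.046  0.03 ] [0.57  0.391 0.42 ]
side tall [314 166  13  29 298] [0.647 0.413 0.095] [0.623 0.391 0.03 ] [0.676 0.441 0.154]
side tall [330 193  21  23 409] [0.716 0.236 0.071] [0.678 0.211 0.03 ] [0.757 0.31  0.098]
side tall [384 227  17  24 230] [0.886 0.018 0.052] [ 0.854 -0.047  0.03 ] [0.9   0.088 0.09 ]
side tall [207 266  21  33 560] [ 0.266 -0.287  0.083] [ 0.234 -0.304  0.03 ] [ 0.295 -0.24   0.116]
side tall [253 284   6  42  64] [ 0.387 -0.342  0.039] [ 0.376 -0.439  0.03 ] [ 0.395 -0.24   0.045]
side tall [266 290  33  22 429] [ 0.468 -0.315  0.032] [ 0.418 -0.366  0.03 ] [ 0.518 -0.263  0.04 ]
side counter z 0.0013385560097860516
```

View pics/crop1.png

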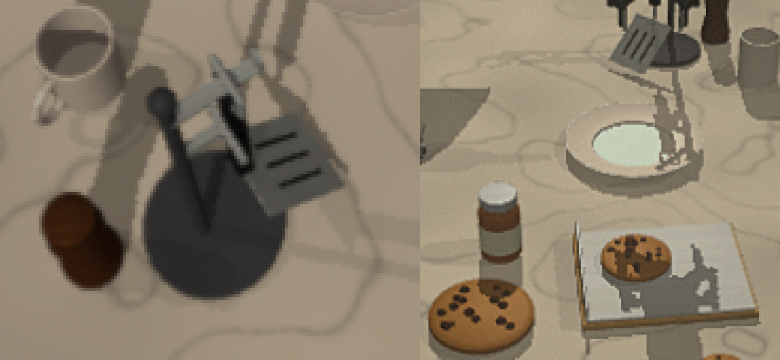

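The crop shows the pole top at left and the hook strap running up and to the right, with the loop on it. The rest bar is below the strap, with the black grip beside it, and the blade with slots points right. The cookie lies free on the sheet, with the wall on its left.

```bash
python3 - <<'E'
from h import *
z=np.load("scene0.npz"); P=np.load("scene_P.npy"); im=z["im"]; c=viewer.get_calibration("scene")
w=np.zeros((420,560),bool); w[285:385,200:285]=1
hsv=cv2.cvtColor(im,cv2.COLOR_RGB2HSV)
def show(nm,m):
    Q=P[m&w]; 
    if len(Q)<3: print(nm,len(Q));return
    U,S,V=np.linalg.svd(Q-Q.mean(0),full_matrices=False); print(nm,len(Q),Q.mean(0).round(4),"min",Q.min(0).round(3),"max",Q.max(0).round(3),"axes",V.round(2).tolist(),(S/np.sqrt(len(Q))).round(4))
Z=P[...,2]
show("top",(Z>.36)); show("strap",(Z>.3)&(Z<.345)); show("bar",(Z>.215)&(Z<.255)&(hsv[...,2]>90)); show("pole",(Z>.1)&(Z<.36)&(P[...,1]>.37))
show("grip",(Z>.1)&(Z<.29)&(hsv[...,2]<60)&(P[...,1]<.36)); show("blade",(Z>.02)&(Z<.1)&(hsv[...,2]>60))
m=w&(abs(Z-.01)<.012)&(hsv[...,2]<80); 
k,l,s,ce=cv2.connectedComponentsWithStats(m.astype(np.uint8)); print(s)
for y in range(288,345,2): print(y,' '.join("%d:%.0f,%.0f,%.0f"%(u,*(P[y,u]*1000)) for u in range(206,262,4) if Z[y,u]>.04))
E
```

```text
top 81 [0.5523 0.3854 0.3701] min [0.543 0.375 0.361] max [0.563 0.394 0.377] axes [[-0.94, -0.15, -0.32], [-0.08, 0.97, -0.23], [-0.34, 0.19, 0.92]] [0.0055 0.0052 0.003 ]
strap 330 [0.5253 0.3552 0.3268] min [0.494 0.321 0.301] max [0.56  0.391 0.345] axes [[0.64, 0.76, -0.1], [0.76, -0.62, 0.18], [0.08, -0.19, -0.98]] [0.0249 0.0086 0.0072]
bar 115 [0.5297 0.3632 0.245 ] min [0.5   0.341 0.234] max [0.556 0.39  0.249] axes [[-0.98, 0.21, 0.05], [-0.21, -0.98, 0.03], [-0.05, -0.02, -1.0]] [0.0126 0.0098 0.0025]
pole 270 [0.5465 0.3844 0.2507] min [0.5  0.37 0.1 ] max [0.56  0.392 0.349] axes [[-0.01, -0.03, 1.0], [0.92, 0.4, 0.02], [0.4, -0.92, -0.02]] [0.0673 0.0119 0.0045]
grip 114 [0.5143 0.3526 0.2139] min [0.507 0.344 0.124] max [0.53  0.358 0.29 ] axes [[-0.01, 0.0, -1.0], [-1.0, -0.09, 0.01], [0.09, -1.0, -0.01]] [0.0552 0.0057 0.0032]
blade 576 [0.4888 0.3184 0.0522] min [0.433 0.243 0.02 ] max [0.684 0.374 0.094] axes [[-0.67, 0.7, 0.25], [-0.69, -0.46, -0.55], [-0.27, -0.54, 0.8]] [0.0349 0.0301 0.0061]
[[     0      0    560    420 233648]
 [   201    302      1      2  
[... 2117 characters left out ...]
76 242:510,351,164 246:512,321,70 250:502,316,59 254:491,311,51 258:481,305,41
334 218:554,390,240 222:547,385,228 238:520,356,155 242:510,352,151 246:511,326,67 250:500,323,63 254:490,317,53 258:479,312,44
336 218:556,390,222 222:548,387,216 238:522,354,131 242:511,352,132 246:508,334,77 250:498,328,62 254:488,323,56 258:478,318,46
338 222:548,389,207 242:515,347,94 246:506,340,77 250:496,335,69 254:486,331,64 258:476,325,51
340 222:550,388,186 242:515,349,82 246:505,345,77 250:495,341,70 254:484,337,65 258:474,332,56
342 222:551,391,176 246:503,352,82 250:493,347,73 254:483,342,65 258:472,337,58
344 222:552,391,160 226:548,381,127 246:501,358,86 250:491,353,77 254:481,348,69 258:471,343,58
```

```bash
cat >> h.py <<'E'
from scipy.spatial.transform import Rotation as Rn
def toolR(yaw,pitch,flip=1):  # tool z heads yaw, pitch below horizon (deg); tool y level
    a,p=np.radians([yaw,pitch]); z=np.array([np.cos(a)*np.cos(p),np.sin(a)*np.cos(p),-np.sin(p)])
    y=flip*np.array([-np.sin(a),np.cos(a),0]); return np.c_[np.cross(y,z),y,z]
def inc(pos,R,p0=None,R0=None):
    o=monitor.get_obs(); p0=np.array(o["eef_pos"]) if p0 is None else p0; R0=Rn.from_quat(o["tool_rot"]).as_matrix() if R0 is None else R0
    r=np.r_[R0.T@(np.asarray(pos)-p0)*100,Rn.from_matrix(R0.T@R).as_rotvec()]; print("inc cm",r[:3].round(2),"w",r[3:].round(3)); return r
E
python3 - <<'E'
from h import *
o=monitor.get_obs(); R0=Rn.from_quat(o["tool_rot"]).as_matrix(); print(o["eef_pos"],R0.round(3).tolist(),o["grip_width"])
c=viewer.get_calibration("wrist"); V=np.array(c["view"]); cam=-V[:3,:3].T@V[:3,3]; print("cam in tool",R0.T@(cam-o["eef_pos"]),"look",R0.T@(-V[2,:3]),c["fovy"],V[0,:3])
# strap line
P=np.load("scene_P.npy"); Q=P[296:324,215:250].reshape(-1,3); Q=Q[(abs(Q[:,2]-.327)<.0035)]
m,_=Q.mean(0),0; 
l=cv2.fitLine(Q[:,:2].astype(np.float32),cv2.DIST_HUBER,0,.01,.01).ravel(); print("strap",l,len(Q),np.degrees(np.arctan2(l[1],l[0])))
for f in(1,-1):
    R=toolR(47,30,f); g=np.array([.516,.348,.15]); inc(g-.12*R[:,2]+.019*R[:,2],R)
E
```

```text
[ 4.99430643e-01 -6.48152596e-06  2.30506317e-01] [[-0.0, 1.0, -0.002], [1.0, 0.0, -0.0], [-0.0, -0.002, -1.0]] 0.08537715265885547
cam in tool [ 0.07179054  0.00083041 -0.1434573 ] look [-2.81738352e-01  4.34093124e-04  9.59491174e-01] 60.43626074668437 [ 9.99999051e-01 -5.64442986e-04 -1.25688588e-03]
strap [0.6611441  0.750259   0.52574414 0.35479894] 193 48.612816
inc cm [28.4  -4.3   3.01] w [-1.225 -0.484 -2.121]
inc cm [28.4  -4.3   3.01] w [-0.394  0.996  0.678]
```

Request:
arm_command([
  {"dx":5.7,"dy":-0.9,"dz":0.6,"wx":-0.079,"wy":0.2,"wz":0.136},
  {"dx":11.4,"dy":-1.7,"dz":1.2,"wx":-0.158,"wy":0.4,"wz":0.271},
  {"dx":17,"dy":-2.6,"dz":1.8,"wx":-0.236,"wy":0.6,"wz":0.407},
  {"dx":22.7,"dy":-3.4,"dz":2.4,"wx":-0.315,"wy":0.8,"wz":0.542},
  {"dx":28.4,"dy":-4.3,"dz":3,"wx":-0.394,"wy":0.996,"wz":0.678},
  {"dx":28.4,"dy":-4.3,"dz":3,"wx":-0.394,"wy":0.996,"wz":0.678},
  {"dx":28.4,"dy":-4.3,"dz":3,"wx":-0.394,"wy":0.996,"wz":0.678},
  {"dx":28.4,"dy":-4.3,"dz":3,"wx":-0.394,"wy":0.996,"wz":0.678},
  {"dx":28.4,"dy":-4.3,"dz":3,"wx":-0.394,"wy":0.996,"wz":0.678},
  {"dx":28.4,"dy":-4.3,"dz":3,"wx":-0.394,"wy":0.996,"wz":0.678},
])

```text
validation failed for argument at $.in...
```

```bash
python3 - <<'E'
from h import *
o=monitor.get_obs(); print(o["clock"],o["eef_pos"],Rn.from_quat(o["tool_rot"]).as_matrix()[:,2],o["joint_pos"])
im,d,c=snap("wrist"); cv2.imwrite("pics/w1.png",im[...,::-1]); P=cloud(c,d); np.save("w1P.npy",P); np.save("w1im.npy",im)
im2,d2,c2=snap("scene"); P2=cloud(c2,d2); np.savez("scene1.npz",im=im2,P=P2)
im3,d3,c3=snap("side"); P3=cloud(c3,d3); np.savez("side1.npz",im=im3,P=P3)
# sheet & cookie & plate, unobstructed
for n,im,P in(("scene",im2,P2),("side",im3,P3)):
    hsv=cv2.cvtColor(im,cv2.COLOR_RGB2HSV); reg=(P[...,0]>.33)&(P[...,0]<.7)&(P[...,1]>-.47)&(P[...,1]<-.18)
    m=reg&(P[...,2]>.0285)&(P[...,2]<.037)&(hsv[...,1]>100)
    k,l,s,ce=cv2.connectedComponentsWithStats(m.astype(np.uint8)); i=1+s[1:,4].argmax(); Q=P[l==i]
    print(n,"cookie top",len(Q),Q.mean(0).round(4),Q.min(0).round(4),Q.max(0).round(4),cv2.minEnclosingCircle(Q[:,:2].astype(np.float32)))
    Q=P[reg&(P[...,2]>.034)&(P[...,0]<.41)]; print("wall",Q[:,2].max(),Q.mean(0),cv2.fitLine(Q[:,:2].astype(np.float32),cv2.DIST_HUBER,0,.01,.01).ravel())
    Q=P[reg&(abs(P[...,2]-.016)<.004)]; print("sheet",np.median(Q[:,2]),cv2.minAreaRect(Q[:,:2].astype(np.float32)))
    Q=P[(P[...,2]>.019)&(P[...,2]<.026)&(P[...,0]>.3)&(P[...,0]<.62)&(P[...,1]>-.13)&(P[...,1]<.18)]; print("rim",cv2.minEnclosingCircle(Q[:,:2].astype(np.float32)),cv2.fitEllipse(Q[:,:2].astype(np.float32)))
E
```

```text
0.1 [ 4.99430643e-01 -6.48152596e-06  2.30506317e-01] [-1.87531440e-03 -2.43843430e-05 -9.99998241e-01] [ 1.83824498e-06  2.41322927e-01  3.85106381e-03  1.33519978e+00
 -2.43808957e-05  1.57079731e+00]
scene cookie top 346 [ 0.4656 -0.3095  0.0321] [ 0.418  -0.3609  0.0285] [ 0.5112 -0.2604  0.0369] ((0.46639835834503174, -0.30955278873443604), 0.05174802988767624)
wall 0.047322337497115896 [ 0.38871301 -0.33638126  0.03994593] [ 0.09323016 -0.99564457  0.388713   -0.33638126]
sheet 0.015417584852110533 ((0.5055237412452698, -0.32394254207611084), (0.2481623739004135, 0.2086993157863617), 5.494290828704834)
rim ((0.47213858366012573, 0.0195094496011734), 0.11973071098327637) ((0.47213393449783325, 0.021048763766884804), (0.2244381159543991, 0.22516806423664093), 103.81168365478516)
side cookie top 414 [ 0.4673 -0.319   0.0322] [ 0.4179 -0.367   0.0285] [ 0.5147 -0.2681  0.0369] ((0.4658493101596832, -0.31777527928352356), 0.05152777582406998)
wall 0.04463016459891411 [ 0.3867132  -0.34389737  0.03955985] [ 0.09146628 -0.9958082   0.3867132  -0.34389737]
sheet 0.015346422247233482 ((0.5038579106330872, -0.32891955971717834), (0.2503552734851837, 0.21444106101989746), 5.2926225662231445)
rim ((0.47245702147483826, 0.016273126006126404), 0.1224418506026268) ((0.4706061780452728, 0.015377748757600784), (0.22463738918304443, 0.22676143050193787), 36.88785934448242)
```

View pics/w1.png

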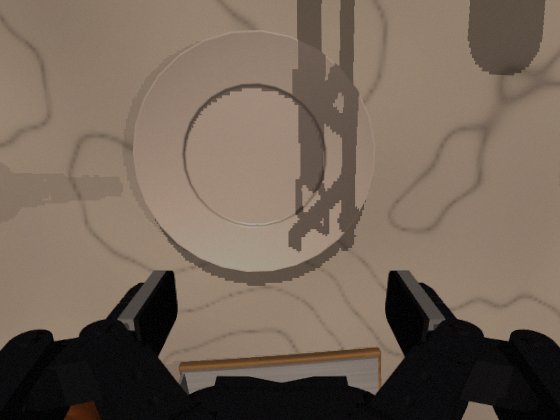

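The wrist view, taken from the start pose because the move was refused, shows the plate centred at about (254,152) and the sheet's edge at the bottom. I'll retry the move with every field filled in.

Request:
arm_command([
  {"dx":5.7,"dy":-0.9,"dz":0.6,"wx":-0.079,"wy":0.2,"wz":0.136,"grip":8.5},
  {"dx":11.4,"dy":-1.7,"dz":1.2,"wx":-0.158,"wy":0.4,"wz":0.271,"grip":8.5},
  {"dx":17.0,"dy":-2.6,"dz":1.8,"wx":-0.236,"wy":0.6,"wz":0.407,"grip":8.5},
  {"dx":22.7,"dy":-3.4,"dz":2.4,"wx":-0.315,"wy":0.8,"wz":0.542,"grip":8.5},
  {"dx":28.4,"dy":-4.3,"dz":3.0,"wx":-0.394,"wy":0.996,"wz":0.678,"grip":8.5},
  {"dx":28.4,"dy":-4.3,"dz":3.0,"wx":-0.394,"wy":0.996,"wz":0.678,"grip":8.5},
  {"dx":28.4,"dy":-4.3,"dz":3.0,"wx":-0.394,"wy":0.996,"wz":0.678,"grip":8.5},
  {"dx":28.4,"dy":-4.3,"dz":3.0,"wx":-0.394,"wy":0.996,"wz":0.678,"grip":8.5},
  {"dx":28.4,"dy":-4.3,"dz":3.0,"wx":-0.394,"wy":0.996,"wz":0.678,"grip":8.5},
  {"dx":28.4,"dy":-4.3,"dz":3.0,"wx":-0.394,"wy":0.996,"wz":0.678,"grip":8.5},
])

```text
clock: 1.25
eef_pos: [0.4545, 0.2834, 0.1992]
tool_rot: [0.794, 0.345, 0.458, -0.2]
ft_force: [-0.1, 0.3, -0.1]
grip_width: 0.0848
grasp_force: 0.0
```

```bash
python3 - <<'E'
from h import *
o=monitor.get_obs(); print(o["clock"],o["eef_pos"],Rn.from_quat(o["tool_rot"]).as_matrix().round(3).tolist(),o["joint_pos"].round(2) if hasattr(o["joint_pos"],'round') else o["joint_pos"])
im,d,c=snap("wrist"); cv2.imwrite("pics/w2.png",im[...,::-1]); np.save("w2P.npy",cloud(c,d)); np.save("w2im.npy",im)
E
```

```text
1.25 [0.45447077 0.28337757 0.19923282] [[0.342, 0.731, 0.591], [0.365, -0.683, 0.633], [0.866, -0.001, -0.5]] [ 0.32 -0.02 -1.03 -0.43  0.43  2.88]
```

View pics/w2.png

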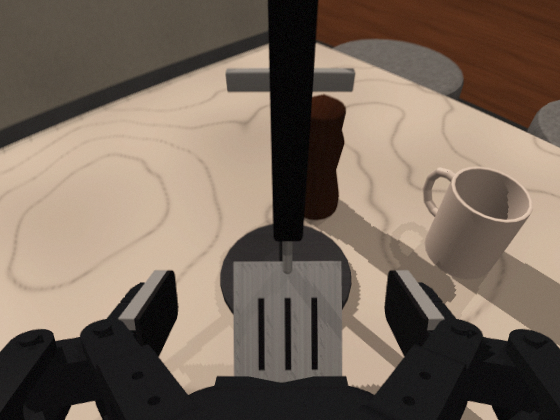

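The wrist view is well aligned. The black grip runs from (292,0) to (288,240), the rest bar is at (290,80), the shank at (288,255), and the blade is centred at u≈288.

```bash
python3 - <<'E'
from h import *
P=np.load("w2P.npy"); im=np.load("w2im.npy"); hsv=cv2.cvtColor(im,cv2.COLOR_RGB2HSV)
def fit(nm,Q):
    m=np.median(Q,0); Q=Q[np.linalg.norm(Q-m,axis=1)<.15]; m=Q.mean(0); U,S,V=np.linalg.svd(Q-m,full_matrices=False); print(nm,len(Q),m.round(4),V.round(3).tolist(),(S/np.sqrt(len(Q))).round(4),np.degrees(np.arctan2(V[:,1],V[:,0])).round(1)); return m,V
g=np.zeros(im.shape[:2],bool); g[5:235,265:320]=1; D=P
m=g&(hsv[...,2]<45)&(np.linalg.norm(P[...,:2]-[.515,.35],axis=-1)<.04); fit("grip",P[m])
for r in (60,120,180,220):
    us=np.where(m[r])[0]; print(r,us.min(),us.max(),P[r,us].mean(0).round(4),np.linalg.norm(P[r,us[-2]]-P[r,us[1]]).round(4))
b=np.zeros_like(g); b[268:375,236:340]=1; b&=(hsv[...,2]>60)
m,V=fit("blade",P[b]); print("heel row",P[266,[238,288,338]].round(4).tolist()); print("left edge",P[[275,365],238].round(4).tolist(),"right",P[[275,365],338].round(4).tolist())
r=np.zeros_like(g); r[72:88,228:270]=1; r[72:88,318:353]=1; fit("bar",P[r&(abs(P[...,2]-.24)<.02)])
Q=np.load("scene1.npz")["P"][280:345,195:290].reshape(-1,3); fit("strap",Q[abs(Q[:,2]-.3265)<.003])
E
```

```text
grip 8958 [0.5145 0.3392 0.2282] [[-0.003, -0.004, 1.0], [0.749, -0.663, -0.001], [-0.663, -0.749, -0.005]] [0.0425 0.0061 0.001 ] [-125.3  -41.5 -131.5]
60 270 313 [0.5143 0.3392 0.2607] 0.0196
120 271 309 [0.5142 0.3391 0.2276] 0.0195
180 273 305 [0.5147 0.3394 0.184 ] 0.0189
220 274 302 [0.5146 0.3396 0.1467] 0.0182
blade 0 [nan nan nan] [] [] []
heel row [[0.4874, 0.3699, 0.0859], [0.5146, 0.3384, 0.0923], [0.5483, 0.3133, 0.0853]]
left edge [[0.4836, 0.366, 0.0807], [0.4444, 0.3237, 0.0341]] right [[0.5443, 0.3092, 0.0806], [0.5052, 0.2675, 0.0325]]
bar 1224 [0.5244 0.3516 0.243 ] [[0.739, -0.674, -0.005], [-0.004, -0.012, 1.0], [0.674, 0.738, 0.012]] [0.0242 0.0027 0.0008] [ -42.4 -109.3   47.6]
strap 182 [0.5256 0.3549 0.3266] [[0.666, 0.746, -0.008], [0.746, -0.666, 0.013], [-0.005, 0.014, 1.0]] [0.0222 0.0056 0.0014] [ 48.2 -41.8 107.7]<stdin>:4: RuntimeWarning: Mean of empty slice.
  ret = um.true_divide(
```

```bash
python3 - <<'E'
from h import *
R=toolR(48,30,-1); g=np.array([.5199,.3451,.150]); inc(g+.019*R[:,2],R)
E
```

```text
inc cm [ 0.35  0.58 12.14] w [ 0.015  0.001 -0.011]
```

Request:
arm_command([
  {"dx":0.35,"dy":0.58,"dz":3.0,"wx":0.015,"wy":0.001,"wz":-0.011,"grip":8.5},
  {"dx":0.35,"dy":0.58,"dz":6.0,"wx":0.015,"wy":0.001,"wz":-0.011,"grip":8.5},
  {"dx":0.35,"dy":0.58,"dz":9.0,"wx":0.015,"wy":0.001,"wz":-0.011,"grip":8.5},
  {"dx":0.35,"dy":0.58,"dz":11.0,"wx":0.015,"wy":0.001,"wz":-0.011,"grip":8.5},
  {"dx":0.35,"dy":0.58,"dz":12.1,"wx":0.015,"wy":0.001,"wz":-0.011,"grip":8.5},
  {"dx":0.35,"dy":0.58,"dz":12.1,"wx":0.015,"wy":0.001,"wz":-0.011,"grip":5.0},
  {"dx":0.35,"dy":0.58,"dz":12.1,"wx":0.015,"wy":0.001,"wz":-0.011,"grip":3.5},
  {"dx":0.35,"dy":0.58,"dz":12.1,"wx":0.015,"wy":0.001,"wz":-0.011,"grip":2.8},
  {"dx":0.35,"dy":0.58,"dz":12.1,"wx":0.015,"wy":0.001,"wz":-0.011,"grip":2.0},
  {"dx":0.35,"dy":0.58,"dz":12.1,"wx":0.015,"wy":0.001,"wz":-0.011,"grip":1.0},
])

```text
clock: 2.3
eef_pos: [0.5339, 0.3576, 0.1447]
tool_rot: [0.79, 0.353, 0.459, -0.202]
ft_force: [0.1, -1.1, -0.0]
grip_width: 0.0212
grasp_force: 58.6
```

Request:
arm_command([
  {"dx":0,"dy":0,"dz":0,"wx":0,"wy":0,"wz":0,"grip":0},
  {"dx":0,"dy":0,"dz":0,"wx":0,"wy":0,"wz":0,"grip":0},
  {"dx":0,"dy":0,"dz":0,"wx":0,"wy":0,"wz":0,"grip":0},
  {"dx":0,"dy":0,"dz":0,"wx":0,"wy":0,"wz":0,"grip":0},
])

```text
clock: 2.7
eef_pos: [0.5343, 0.3578, 0.1447]
tool_rot: [0.79, 0.353, 0.459, -0.202]
ft_force: [-3.5, -5.0, 5.0]
grip_width: 0.0213
grasp_force: 59.4
```

```bash
python3 - <<'E'
from h import *
o=monitor.get_obs(); print(o["eef_pos"],o["joint_pos"],o["ft_force"],o["grip_width"])
R0=Rn.from_quat(o["tool_rot"]).as_matrix(); print(R0.round(3).tolist())
np.savez("grasp.npz",p=o["eef_pos"],R=R0)
im,d,c=snap("scene"); P=cloud(c,d); V=im[290:350,205:290]
R=toolR(48,30,-1)
p=np.array(o["eef_pos"])+[0,0,.03]; inc(p,R0); p2=p-.06*np.array([.669,.743,0]); inc(p2,R0)
E
```

```text
[0.53428617 0.35784143 0.14466509] [ 0.42616376  0.31657648 -0.87235557 -0.63041685  0.35316697  2.92358391] [-3.48222412 -4.95207926  4.95624731] 0.02129499686340543
[[0.329, 0.744, 0.582], [0.372, -0.668, 0.644], [0.868, 0.004, -0.497]]
inc cm [ 2.6   0.01 -1.49] w [-0. -0.  0.]
inc cm [-0.38  0.01 -6.7 ] w [-0. -0.  0.]
```

Request:
arm_command([
  {"dx":0.58,"dy":0,"dz":-0.33,"wx":0,"wy":0,"wz":0,"grip":0},
  {"dx":1.15,"dy":0,"dz":-0.66,"wx":0,"wy":0,"wz":0,"grip":0},
  {"dx":1.73,"dy":0,"dz":-1.0,"wx":0,"wy":0,"wz":0,"grip":0},
  {"dx":1.73,"dy":0,"dz":-1.0,"wx":0,"wy":0,"wz":0,"grip":0},
])

```text
clock: 3.15
eef_pos: [0.5336, 0.358, 0.1646]
tool_rot: [0.79, 0.354, 0.458, -0.203]
ft_force: [-2.9, -2.7, 0.1]
grip_width: 0.0211
grasp_force: 59.0
```

```bash
python3 - <<'E'
from h import *
o=monitor.get_obs(); print(o["eef_pos"],o["ft_force"],o["grip_width"])
ims=[]
for n,(r,k) in {"scene":((270,370),(180,300)),"side":((130,220),(240,348))}.items():
    im,d,c=snap(n); ims.append(cv2.resize(im[r[0]:r[1],k[0]:k[1]],(390,325),interpolation=3)[...,::-1])
    P=cloud(c,d)
    if n=="scene": np.savez("lift.npz",im=im,P=P)
cv2.imwrite("pics/lift.png",cv2.hconcat(ims))
E
```

```text
[0.53358464 0.35799236 0.16455559] [-2.92606755 -2.72038951  0.0744548 ] 0.0210547331908887
```

View pics/lift.png

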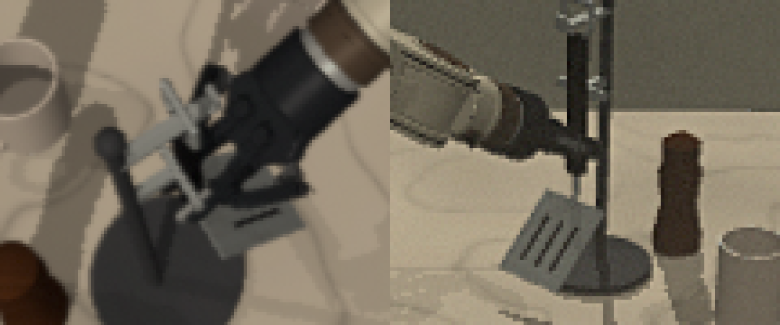

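The turner has risen with the gripper and its loop stands above the strap, with the blade hanging freely. Next I pull it out level.

Request:
arm_command([
  {"dx":-0.5,"dy":0,"dz":-0.87,"wx":0,"wy":0,"wz":0,"grip":0},
  {"dx":-1.0,"dy":0,"dz":-1.74,"wx":0,"wy":0,"wz":0,"grip":0},
  {"dx":-1.5,"dy":0,"dz":-2.6,"wx":0,"wy":0,"wz":0,"grip":0},
  {"dx":-2.5,"dy":0,"dz":-4.34,"wx":0,"wy":0,"wz":0,"grip":0},
  {"dx":-3.5,"dy":0,"dz":-6.1,"wx":0,"wy":0,"wz":0,"grip":0},
  {"dx":-3.5,"dy":0,"dz":-6.1,"wx":0,"wy":0,"wz":0,"grip":0},
])

```text
clock: 3.85
eef_pos: [0.4843, 0.3035, 0.1622]
tool_rot: [0.791, 0.353, 0.456, -0.202]
ft_force: [-0.2, -0.7, -2.1]
grip_width: 0.021
grasp_force: 58.8
```

```bash
python3 - <<'E'
from h import *
o=monitor.get_obs(); print(o["eef_pos"],o["joint_pos"],o["ft_force"],o["grip_width"])
R0=Rn.from_quat(o["tool_rot"]).as_matrix()
im,d,c=snap("wrist"); P=cloud(c,d); np.savez("w3.npz",im=im,P=P); hsv=cv2.cvtColor(im,cv2.COLOR_RGB2HSV)
# points in tool frame: grip surface and blade
T=(P-o["eef_pos"])@R0; 
cv2.imwrite("pics/w3.png",im[...,::-1])
for r in range(20,260,40):
    us=np.where((hsv[r]>-1).all(-1)&(hsv[r,:,2]<45)&(np.arange(560)>240)&(np.arange(560)<340)&(d[r]<.35))[0]
    if len(us)>3: print(r,us.min(),us.max(),T[r,us].mean(0).round(4))
m=(T[...,2]>-.1)&(T[...,2]<.02)&(T[...,0]<-.05)&(abs(T[...,1])<.06)&(hsv[...,2]>60); print("blade",m.sum(), T[m].min(0) if m.any() else "")
if m.sum()>50:
    Q=T[m];U,S,V=np.linalg.svd(Q-Q.mean(0),full_matrices=False); print(Q.mean(0),V,S)
E
```

```text
[0.48430354 0.30350461 0.16217478] [ 0.33875043  0.16595758 -1.00216797 -0.58470865  0.42564733  2.87344357] [-0.17859713 -0.72230163 -2.13168289] 0.020968388335519884
20 241 339 [ 0.0861  0.0021 -0.0806]
60 241 339 [ 0.0804  0.0022 -0.0773]
100 241 335 [ 0.0738  0.002  -0.0734]
140 241 339 [ 0.0639  0.006  -0.0455]
180 241 326 [ 0.0567  0.0012 -0.0633]
220 241 321 [ 0.0451  0.0007 -0.0567]
blade 844 [-0.06482052 -0.01886006  0.00284162]
[-0.05931024  0.00023665  0.00930775] [[-0.01604544 -0.99923608  0.03563417]
 [ 0.72969086 -0.03606768 -0.68282529]
 [ 0.68358891  0.0150457   0.72971216]] [0.29347957 0.11515587 0.05110836]
```

View pics/w3.png

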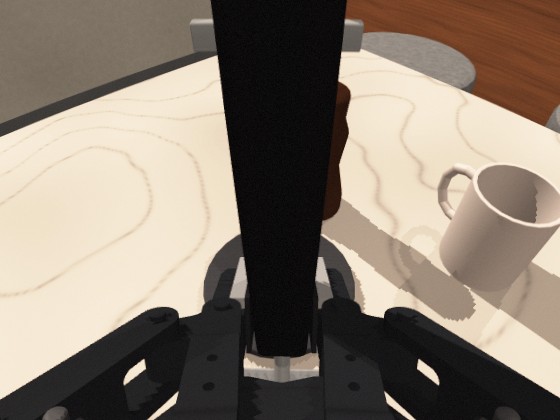

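The wrist view shows the handle gripped centrally, with grip edges at u≈245–320 and the stand now behind it. Next I compute the scoop poses.

```bash
cat >> h.py <<'E'
def T(R,p):
    M=np.eye(4); M[:3,:3]=R; M[:3,3]=p; return M
def now():
    o=monitor.get_obs(); return T(Rn.from_quat(o["tool_rot"]).as_matrix(),np.array(o["eef_pos"]))
def turnT(yaw,down,edge=None,heel=None):  # turner pose: blade heads -x of yaw, front edge 'down' deg below level
    a=np.radians(yaw); s=np.array([np.cos(a),np.sin(a),0]); u=np.array([0,0,1.]); e=np.radians(50+down)
    z=np.cos(e)*s+np.sin(e)*u; x=np.sin(e)*s-np.cos(e)*u; R=np.c_[x,np.cross(z,x),z]
    b=.11*(R@np.array([-.766,0,-.643])); return T(R,np.asarray(heel) if edge is None else np.asarray(edge)-b)
YS=5.3; SC=np.array([.5047,-.3265,0])
def sh(x,y,z):
    a=np.radians(YS); return SC+np.array([np.cos(a)*x-np.sin(a)*y,np.sin(a)*x+np.cos(a)*y,z])
def goto(Tt,G):
    M=Tt@np.linalg.inv(G); inc(M[:3,3],M[:3,:3]); return M
E
python3 - <<'E'
from h import *
z=np.load("w3.npz"); P=z["P"]; M=now(); Q=((P-M[:3,3])@M[:3,:3]); m=np.zeros(Q.shape[:2],bool); m[20:200,255:305]=1
q=Q[m]; q=q[np.isfinite(q).all(1)]; md=np.median(q,0); q=q[(abs(q[:,1]-md[1])<.02)&(q[:,2]<-.0)]
l=cv2.fitLine(q.astype(np.float32),cv2.DIST_HUBER,0,.001,.001).ravel(); print("handle front line in tool",l)
g=np.load("grasp.npz"); Tt0=turnT(48,40,heel=[.5199,.3451,.085]); G=np.linalg.inv(T(g["R"],g["p"]))@Tt0
print("G z",G[:3,2],"x",G[:3,0],"org",G[:3,3])
d=l[:3]*np.sign(l[0]); ang=np.degrees(np.arctan2(-d[2],d[0])); print("handle angle in tool",ang,np.degrees(np.arctan2(-G[2,2],G[0,2])))
xt=G[:3,0]; print("front offset along turner x",(l[3:]-G[:3,3])@xt,"y",(l[3:]-G[:3,3])@G[:3,1])
np.save("G.npy",G)
for nm,t in(("A",turnT(YS,0,edge=sh(.05,.0155,.14))),("B",turnT(YS,0,edge=sh(.05,.0155,.045)))): print(nm,goto(t,G).round(3).tolist())
E
```

```text
handle front line in tool [ 8.6283070e-01  4.9771373e-03 -5.0546849e-01  6.9381543e-02
 -7.2614210e-05 -7.2656125e-02]
G z [ 0.86761208  0.00447151 -0.49722156] x [0.49722239 0.00100371 0.86762255] org [-0.06125112 -0.00245127  0.01309663]
handle angle in tool 30.36287 29.816677760087355
front offset along turner x -0.009445153348176296 y -0.001690652539874525
inc cm [-13.79  57.09 -25.58] w [-0.487 -0.665  0.579]
A [[0.934, 0.096, 0.344, 0.716], [0.091, -0.995, 0.031, -0.294], [0.345, 0.003, -0.939, 0.173], [0.0, 0.0, 0.0, 1.0]]
inc cm [-22.02  57.06 -20.84] w [-0.487 -0.665  0.579]
B [[0.934, 0.096, 0.344, 0.716], [0.091, -0.995, 0.031, -0.294], [0.345, 0.003, -0.939, 0.078], [0.0, 0.0, 0.0, 1.0]]
```

```bash
python3 - <<'E'
from h import *
G=np.load("G.npy"); G[:3,3]+=-.00145*G[:3,0]-.0017*G[:3,1]; np.save("G.npy",G); print(G[:3,3])
goto(turnT(YS,2,edge=sh(.03,.0155,.12)),G)
E
```

```text
[-0.06197953 -0.00075274  0.01184088]
inc cm [-15.79  55.59 -26.01] w [-0.496 -0.632  0.569]
```

Request:
arm_command([
  {"dx":-0.6,"dy":2.0,"dz":-0.9,"wx":-0.02,"wy":-0.02,"wz":0.02,"grip":0},
  {"dx":-1.6,"dy":5.6,"dz":-2.6,"wx":-0.05,"wy":-0.063,"wz":0.057,"grip":0},
  {"dx":-2.8,"dy":10.0,"dz":-4.7,"wx":-0.09,"wy":-0.114,"wz":0.102,"grip":0},
  {"dx":-4.1,"dy":14.5,"dz":-6.8,"wx":-0.13,"wy":-0.164,"wz":0.148,"grip":0},
  {"dx":-5.4,"dy":18.9,"dz":-8.8,"wx":-0.169,"wy":-0.215,"wz":0.193,"grip":0},
  {"dx":-6.6,"dy":23.3,"dz":-10.9,"wx":-0.208,"wy":-0.265,"wz":0.239,"grip":0},
  {"dx":-7.9,"dy":27.8,"dz":-13.0,"wx":-0.248,"wy":-0.316,"wz":0.285,"grip":0},
  {"dx":-9.2,"dy":32.2,"dz":-15.1,"wx":-0.288,"wy":-0.367,"wz":0.33,"grip":0},
  {"dx":-10.4,"dy":36.7,"dz":-17.2,"wx":-0.327,"wy":-0.417,"wz":0.376,"grip":0},
  {"dx":-11.4,"dy":40.0,"dz":-18.7,"wx":-0.357,"wy":-0.455,"wz":0.41,"grip":0},
])

```text
clock: 4.9
eef_pos: [0.6405, -0.1274, 0.1612]
tool_rot: [0.949, 0.137, 0.275, -0.063]
ft_force: [0.9, 0.7, -1.8]
grip_width: 0.0207
grasp_force: 59.0
```

```bash
python3 - <<'E'
from h import *
G=np.load("G.npy"); print(now().round(3).tolist(),monitor.get_obs()["joint_pos"])
goto(turnT(YS,2,edge=sh(.03,.0155,.06)),G)
E
```

```text
[[0.811, 0.295, 0.506, 0.64], [0.225, -0.954, 0.196, -0.127], [0.54, -0.045, -0.84, 0.161], [0.0, 0.0, 0.0, 1.0]] [-0.36636889  0.29658968 -0.27428445  0.55374877  0.37246724  2.5738638 ]
inc cm [-2.7  17.77  4.81] w [-0.136 -0.179  0.159]
```

Request:
arm_command([
  {"dx":-0.5,"dy":3.6,"dz":0.9,"wx":-0.027,"wy":-0.036,"wz":0.032,"grip":0},
  {"dx":-1.1,"dy":7.1,"dz":1.9,"wx":-0.054,"wy":-0.072,"wz":0.064,"grip":0},
  {"dx":-1.6,"dy":10.7,"dz":2.9,"wx":-0.082,"wy":-0.107,"wz":0.095,"grip":0},
  {"dx":-2.1,"dy":14.2,"dz":3.8,"wx":-0.109,"wy":-0.143,"wz":0.127,"grip":0},
  {"dx":-2.7,"dy":17.8,"dz":4.8,"wx":-0.136,"wy":-0.179,"wz":0.159,"grip":0},
  {"dx":-2.7,"dy":17.8,"dz":4.8,"wx":-0.136,"wy":-0.179,"wz":0.159,"grip":0},
  {"dx":-2.7,"dy":17.8,"dz":4.8,"wx":-0.136,"wy":-0.179,"wz":0.159,"grip":0},
])

```text
clock: 5.6
eef_pos: [0.6938, -0.291, 0.095]
tool_rot: [0.98, 0.048, 0.191, -0.01]
ft_force: [0.1, 1.1, -2.5]
grip_width: 0.0212
grasp_force: 59.2
```

```bash
python3 - <<'E'
from h import *
G=np.load("G.npy"); M=now(); print(M.round(3).tolist(),monitor.get_obs()["joint_pos"])
Tt=M@G; print("turner org",Tt[:3,3],"edge",(Tt@[-.766*.11,0,-.643*.11,1])[:3], "want",sh(.03,.0155,.06))
out=[]
for n,(r,k) in {"scene":((130,230),(230,350)),"side":((250,350),(240,360))}.items():
    im,d,c=snap(n); P=cloud(c,d); np.savez("pre_"+n,im=im,P=P); hsv=cv2.cvtColor(im,cv2.COLOR_RGB2HSV)
    S=np.linalg.inv(Tt); q=P@S[:3,:3].T+S[:3,3]; # turner frame
    b=np.array([-.766,0,-.643]); nn=np.array([-.643,0,.766]); L=q@b; N=q@nn; Y=q[...,1]
    m=(L>.0)&(L<.13)&(abs(N)<.015)&(abs(Y)<.06)
    Q=q[m]; 
    if len(Q)>20:
        A=np.c_[L[m],Y[m],np.ones(m.sum())]; s=np.linalg.lstsq(A,N[m],rcond=None)[0]; print(n,len(Q),"L",np.percentile(L[m],[1,99]),"Y",np.percentile(Y[m],[1,99]),"N=aL+bY+c",s.round(4),"medN",np.median(N[m]))
    out.append(cv2.resize(im[r[0]:r[1],k[0]:k[1]],(390,325),interpolation=3)[...,::-1])
cv2.imwrite("pics/pre.png",cv2.hconcat(out))
goto(turnT(YS,2,edge=sh(.03,.0155,.02)),G)
E
```

```text
[[0.922, 0.099, 0.374, 0.694], [0.091, -0.995, 0.038, -0.291], [0.376, -0.001, -0.927, 0.095], [0.0, 0.0, 0.0, 1.0]] [-0.48071066  0.58805392  0.09301237  0.74897217  0.20829946  2.596703  ]
turner org [ 0.64101628 -0.29549082  0.06070313] edge [ 0.53156403 -0.30593945  0.05702727] want [ 0.53314    -0.30829515  0.06      ]
scene 530 L [0.00134998 0.10651375] Y [-0.04569251  0.04529109] N=aL+bY+c [-0.0099 -0.0168  0.0006] medN 1.2277478276847886e-05
side 637 L [0.0023673  0.10823324] Y [-0.04600361  0.04730224] N=aL+bY+c [ 0.002  -0.0144  0.0015] medN 0.0015906201719935406
inc cm [-1.31  0.39  3.59] w [-0.005  0.001  0.002]
```

View pics/pre.png

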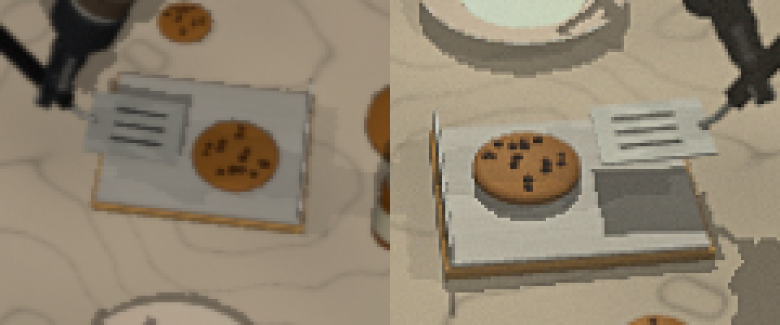

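The blade hovers level over the sheet's open end, in line with the cookie. It matches the model within about 2 mm, so I refine and descend.

```bash
python3 - <<'E'
from h import *
G=np.load("G.npy"); b=np.array([-.766,0,-.643]); nn=np.array([-.643,0,.766])
G=G@T(np.eye(3),-.001*nn)@T(Rn.from_rotvec(.015*b).as_matrix(),np.zeros(3)); np.save("G.npy",G)
goto(turnT(YS,2.5,edge=sh(.03,.0155,.018)),G)
E
```

```text
inc cm [-1.33  0.44  3.54] w [0.009 0.01  0.007]
```

Request:
arm_command([
  {"dx":-0.4,"dy":0.13,"dz":1.0,"wx":0.003,"wy":0.003,"wz":0.002,"grip":0},
  {"dx":-0.8,"dy":0.27,"dz":2.1,"wx":0.006,"wy":0.006,"wz":0.004,"grip":0},
  {"dx":-1.1,"dy":0.38,"dz":2.9,"wx":0.009,"wy":0.01,"wz":0.007,"grip":0},
  {"dx":-1.33,"dy":0.44,"dz":3.54,"wx":0.009,"wy":0.01,"wz":0.007,"grip":0},
  {"dx":-1.33,"dy":0.44,"dz":3.54,"wx":0.009,"wy":0.01,"wz":0.007,"grip":0},
  {"dx":-1.33,"dy":0.44,"dz":3.54,"wx":0.009,"wy":0.01,"wz":0.007,"grip":0},
])

```text
clock: 6.3
eef_pos: [0.6949, -0.295, 0.0585]
tool_rot: [0.979, 0.046, 0.196, -0.015]
ft_force: [0.5, -0.7, -1.1]
grip_width: 0.0213
grasp_force: 59.2
```

```bash
cat >> h.py <<'E'
def st(G):
    M=now(); Tt=M@G; e=(Tt@[-.766*.11,0,-.643*.11,1])[:3]; a=np.radians(YS); v=e-SC; R=Tt[:3,:3]; b=R@[-.766,0,-.643]
    print("edge sheet x,y,z",(np.cos(a)*v[0]+np.sin(a)*v[1]).round(4),(-np.sin(a)*v[0]+np.cos(a)*v[1]).round(4),e[2].round(4),"world",e.round(4),"down deg",np.degrees(np.arcsin(-b[2])).round(2),"roll",np.degrees(np.arcsin(R[2,1])).round(2),"yaw",np.degrees(np.arctan2(-b[1],-b[0])).round(2),"F",np.round(monitor.get_obs()["ft_force"],1))
E
python3 - <<'E'
from h import *
G=np.load("G.npy"); st(G)
for z in(.016,.0145): goto(turnT(YS,2.5,edge=sh(.03,.0155,z)),G)
E
```

```text
edge sheet x,y,z 0.0298 0.0148 0.0179 world [ 0.533  -0.309   0.0179] down deg 2.51 roll -0.05 yaw 5.26 F [ 0.5 -0.7 -1.1]
inc cm [-0.05 -0.07  0.18] w [ 0.001  0.    -0.   ]
inc cm [-0.11 -0.07  0.32] w [ 0.001  0.    -0.   ]
```

Request:
arm_command([
  {"dx":-0.04,"dy":0,"dz":0.1,"wx":0,"wy":0,"wz":0,"grip":0},
  {"dx":-0.08,"dy":0,"dz":0.22,"wx":0,"wy":0,"wz":0,"grip":0},
  {"dx":-0.08,"dy":0,"dz":0.22,"wx":0,"wy":0,"wz":0,"grip":0},
  {"dx":-0.08,"dy":0,"dz":0.22,"wx":0,"wy":0,"wz":0,"grip":0},
])

```text
clock: 6.7
eef_pos: [0.6958, -0.2953, 0.0573]
tool_rot: [0.979, 0.046, 0.197, -0.014]
ft_force: [0.8, -0.2, 0.3]
grip_width: 0.0214
grasp_force: 59.4
```

```bash
python3 - <<'E'
from h import *
G=np.load("G.npy"); st(G); M=now()
im,d,c=snap("side"); P=cloud(c,d); Tt=M@G; S=np.linalg.inv(Tt); q=P@S[:3,:3].T+S[:3,3]
L=q@[-.766,0,-.643]; N=q@[-.643,0,.766]; Y=q[...,1]; m=(L>.01)&(L<.1)&(abs(Y)<.04)&(abs(N)<.012)
s=np.linalg.lstsq(np.c_[L[m],Y[m],np.ones(m.sum())],N[m],rcond=None)[0]; print(s,np.median(N[m]))
m=(L>.115)&(L<.13)&(abs(Y)<.04); print("sheet ahead z",np.median(P[m][:,2]))
m=(L>.085)&(L<.105)&(abs(Y)<.04); print("blade top near edge z",np.median(P[m][:,2]))
E
```

```text
edge sheet x,y,z 0.0307 0.0144 0.0164 world [ 0.534  -0.3093  0.0164] down deg 2.61 roll -0.11 yaw 5.27 F [ 0.8 -0.2  0.3]
[0.01213004 0.01305319 0.00116452] 0.0018365088263721605
sheet ahead z 0.4469427187273448
blade top near edge z 0.39921619099483163
```

```bash
python3 - <<'E'
from h import *
G=np.load("G.npy")
for x in(.03,-.06): goto(turnT(YS,2.5,edge=sh(x,.0155,.0155)),G)
print(toolR(0,0).shape,(now()[:3,:3].T@np.array([-np.cos(np.radians(YS)),-np.sin(np.radians(YS)),0])).round(4))
E
```

```text
inc cm [-0.1  -0.1   0.08] w [ 0.002 -0.002  0.   ]
inc cm [-8.4  -0.14 -3.4 ] w [ 0.002 -0.002  0.   ]
(3, 3) [-0.922  -0.0037 -0.3872]
```

Request:
arm_command([
  {"dx":-0.5,"dy":0,"dz":-0.2,"wx":0,"wy":0,"wz":0,"grip":0},
  {"dx":-1.38,"dy":-0.03,"dz":-0.58,"wx":0,"wy":0,"wz":0,"grip":0},
  {"dx":-2.3,"dy":-0.05,"dz":-0.97,"wx":0,"wy":0,"wz":0,"grip":0},
  {"dx":-3.23,"dy":-0.05,"dz":-1.36,"wx":0,"wy":0,"wz":0,"grip":0},
  {"dx":-4.15,"dy":-0.05,"dz":-1.74,"wx":0,"wy":0,"wz":0,"grip":0},
  {"dx":-5.07,"dy":-0.05,"dz":-2.13,"wx":0,"wy":0,"wz":0,"grip":0},
  {"dx":-5.99,"dy":-0.05,"dz":-2.52,"wx":0,"wy":0,"wz":0,"grip":0},
  {"dx":-6.92,"dy":-0.05,"dz":-2.9,"wx":0,"wy":0,"wz":0,"grip":0},
  {"dx":-7.84,"dy":-0.05,"dz":-3.29,"wx":0,"wy":0,"wz":0,"grip":0},
  {"dx":-8.3,"dy":-0.05,"dz":-3.48,"wx":0,"wy":0,"wz":0,"grip":0},
])

```text
clock: 7.75
eef_pos: [0.6046, -0.3034, 0.0566]
tool_rot: [0.979, 0.046, 0.196, -0.015]
ft_force: [2.7, -0.1, 1.9]
grip_width: 0.021
grasp_force: 59.3
```

```bash
cat >> h.py <<'E'
def cookie(n,zlo=.02,zhi=.3,box=(.3,.75,-.47,.2),rmin=.04):
    im,d,c=snap(n); P=cloud(c,d); h=cv2.cvtColor(im,cv2.COLOR_RGB2HSV)
    m=(h[...,1]>100)&(h[...,2]>50)&(P[...,2]>zlo)&(P[...,2]<zhi)&(P[...,0]>box[0])&(P[...,0]<box[1])&(P[...,1]>box[2])&(P[...,1]<box[3])
    k,l,s,_=cv2.connectedComponentsWithStats(m.astype(np.uint8)); i=1+s[1:,4].argmax(); Q=P[l==i]; m=Q.mean(0); V=np.linalg.svd(Q-m,full_matrices=False)[2]
    print(n,"cookie",len(Q),m.round(4),Q.min(0).round(3),Q.max(0).round(3),"n",(V[2]*np.sign(V[2,2])).round(3)); return im,P
E
python3 - <<'E'
from h import *
G=np.load("G.npy"); st(G); print(monitor.get_obs()["ft_torque"])
im,P=cookie("side"); im2,P=cookie("scene")
cv2.imwrite("pics/ins.png",cv2.hconcat([cv2.resize(im[250:350,240:360],(390,325),interpolation=3)[...,::-1],cv2.resize(im2[130:230,230:350],(390,325),interpolation=3)[...,::-1]]))
E
```

```text
edge sheet x,y,z -0.0609 0.0149 0.0159 world [ 0.4427 -0.3173  0.0159] down deg 2.53 roll -0.06 yaw 5.23 F [ 2.7 -0.1  1.9]
[ 0.11283897 -0.04448913 -0.12304854]
side cookie 539 [ 0.4383 -0.3238  0.0336] [ 0.39  -0.37   0.023] [ 0.489 -0.27   0.043] n [-0.052 -0.046  0.998]
scene cookie 451 [ 0.4391 -0.3081  0.0334] [ 0.389 -0.362  0.021] [ 0.49  -0.262  0.044] n [-0.066  0.021  0.998]
```

Request:
arm_command([
  {"dx":-0.46,"dy":0,"dz":-0.19,"wx":0,"wy":0,"wz":0,"grip":0},
  {"dx":-1.11,"dy":0,"dz":-0.46,"wx":0,"wy":0,"wz":0,"grip":0},
  {"dx":-1.75,"dy":0,"dz":-0.74,"wx":0,"wy":0,"wz":0,"grip":0},
  {"dx":-2.4,"dy":0,"dz":-1.0,"wx":0,"wy":0,"wz":0,"grip":0},
  {"dx":-3.04,"dy":0,"dz":-1.28,"wx":0,"wy":0,"wz":0,"grip":0},
  {"dx":-3.6,"dy":0,"dz":-1.51,"wx":0,"wy":0,"wz":0,"grip":0},
  {"dx":-4.06,"dy":0,"dz":-1.7,"wx":0,"wy":0,"wz":0,"grip":0},
  {"dx":-4.4,"dy":0,"dz":-1.85,"wx":0,"wy":0,"wz":0,"grip":0},
  {"dx":-4.4,"dy":0,"dz":-1.85,"wx":0,"wy":0,"wz":0,"grip":0},
])

```text
clock: 8.75
eef_pos: [0.5569, -0.3078, 0.0562]
tool_rot: [0.98, 0.046, 0.196, -0.015]
ft_force: [2.0, -1.0, 1.0]
grip_width: 0.0211
grasp_force: 59.3
```

```bash
python3 - <<'E'
from h import *
G=np.load("G.npy"); st(G); print(monitor.get_obs()["ft_torque"])
im,P=cookie("side"); im2,P=cookie("scene")
M=now(); Tt=M@G; e=(Tt@[-.766*.11,0,-.643*.11,1])[:3]
# lift vertical 5 mm, then tilt edge up 6 deg about heel, then up
h=Tt[:3,3]
for dn,dz in((-5,.006),(-7,.06)): goto(turnT(YS,dn,heel=h+[0,0,dz]),G)
E
```

```text
edge sheet x,y,z -0.1089 0.015 0.0157 world [ 0.3949 -0.3216  0.0157] down deg 2.44 roll -0.04 yaw 5.22 F [ 2. -1.  1.]
[-0.01956938  0.39076233 -0.02124194]
side cookie 534 [ 0.4379 -0.3228  0.0356] [ 0.39  -0.368  0.026] [ 0.487 -0.269  0.044] n [-0.037 -0.039  0.999]
scene cookie 458 [ 0.4386 -0.3076  0.0354] [ 0.389 -0.365  0.024] [ 0.491 -0.258  0.045] n [-0.049  0.016  0.999]
inc cm [ 0.34 -0.    0.26] w [ 0.001 -0.129  0.001]
inc cm [ 2.43 -0.06 -4.5 ] w [ 0.001 -0.164  0.001]
```

Request:
arm_command([
  {"dx":0.09,"dy":0,"dz":0.07,"wx":0,"wy":-0.032,"wz":0,"grip":0},
  {"dx":0.17,"dy":0,"dz":0.13,"wx":0,"wy":-0.064,"wz":0,"grip":0},
  {"dx":0.26,"dy":0,"dz":0.2,"wx":0,"wy":-0.097,"wz":0,"grip":0},
  {"dx":0.36,"dy":0,"dz":0.2,"wx":0,"wy":-0.129,"wz":0,"grip":0},
  {"dx":0.55,"dy":0,"dz":-0.2,"wx":0,"wy":-0.135,"wz":0,"grip":0},
  {"dx":0.9,"dy":0,"dz":-1.0,"wx":0,"wy":-0.142,"wz":0,"grip":0},
  {"dx":1.3,"dy":0,"dz":-1.8,"wx":0,"wy":-0.15,"wz":0,"grip":0},
  {"dx":1.7,"dy":0,"dz":-2.7,"wx":0,"wy":-0.157,"wz":0,"grip":0},
  {"dx":2.1,"dy":0,"dz":-3.6,"wx":0,"wy":-0.164,"wz":0,"grip":0},
  {"dx":2.43,"dy":0,"dz":-4.5,"wx":0,"wy":-0.164,"wz":0,"grip":0},
])

```text
clock: 9.85
eef_pos: [0.5626, -0.3078, 0.1081]
tool_rot: [0.992, 0.047, 0.115, -0.011]
ft_force: [0.7, 0.6, -3.4]
grip_width: 0.021
grasp_force: 59.2
```

```bash
python3 - <<'E'
from h import *
G=np.load("G.npy"); st(G); print(monitor.get_obs()["ft_torque"])
im,P=cookie("side"); im2,P=cookie("scene")
print(monitor.get_obs()["clock"],now()[:3,3])
cv2.imwrite("pics/lifted.png",cv2.hconcat([cv2.resize(im[220:340,220:364],(390,325),interpolation=3)[...,::-1],cv2.resize(im2[120:220,230:350],(390,325),interpolation=3)[...,::-1]]))
E
```

```text
edge sheet x,y,z -0.1075 0.014 0.0945 world [ 0.3964 -0.3225  0.0945] down deg -6.9 roll -0.08 yaw 5.36 F [ 0.7  0.6 -3.4]
[-0.03336833  0.13563239 -0.0143987 ]
side cookie 533 [ 0.4415 -0.3238  0.1048] [ 0.391 -0.367  0.092] [ 0.492 -0.264  0.115] n [0.103 0.016 0.995]
scene cookie 482 [ 0.4437 -0.3089  0.107 ] [ 0.394 -0.365  0.096] [ 0.495 -0.26   0.116] n [0.096 0.03  0.995]
9.95 [ 0.56368874 -0.30848494  0.10944085]
```

View pics/lifted.png

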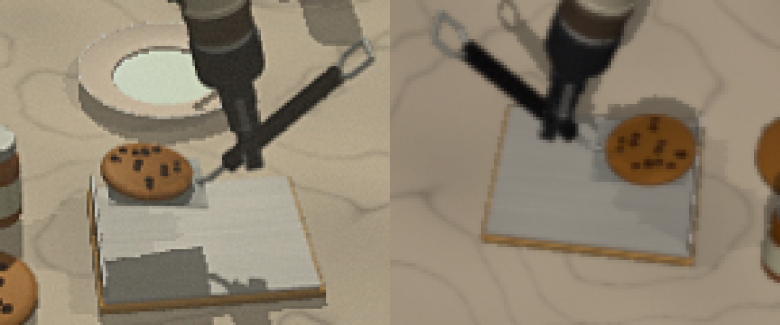

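The cookie rides flat on the blade, clear of the sheet. Next is the transfer to the plate.

```bash
python3 - <<'E'
from h import *
G=np.load("G.npy"); st(G)
M=goto(turnT(YS,-6,edge=[.456,.0165,.085]),G)
E
```

```text
edge sheet x,y,z -0.1065 0.0132 0.0954 world [ 0.3974 -0.3232  0.0954] down deg -6.73 roll -0.2 yaw 5.34 F [-0.1 -0.6 -3.3]
inc cm [  8.55 -33.22   3.2 ] w [0.003 0.013 0.002]
```

Request:
arm_command([
  {"dx":0.11,"dy":-0.42,"dz":0.04,"wx":0,"wy":0,"wz":0,"grip":0},
  {"dx":0.37,"dy":-1.45,"dz":0.14,"wx":0,"wy":0,"wz":0,"grip":0},
  {"dx":0.8,"dy":-3.11,"dz":0.3,"wx":0,"wy":0,"wz":0,"grip":0},
  {"dx":1.39,"dy":-5.4,"dz":0.52,"wx":0,"wy":0,"wz":0,"grip":0},
  {"dx":2.14,"dy":-8.3,"dz":0.8,"wx":0,"wy":0,"wz":0,"grip":0},
  {"dx":2.88,"dy":-11.2,"dz":1.08,"wx":0,"wy":0,"wz":0,"grip":0},
  {"dx":3.47,"dy":-13.49,"dz":1.3,"wx":0,"wy":0,"wz":0,"grip":0},
  {"dx":3.9,"dy":-15.15,"dz":1.46,"wx":0,"wy":0,"wz":0,"grip":0},
  {"dx":4.16,"dy":-16.2,"dz":1.56,"wx":0,"wy":0,"wz":0,"grip":0},
  {"dx":4.27,"dy":-16.6,"dz":1.6,"wx":0,"wy":0,"wz":0,"grip":0},
])

```text
clock: 10.95
eef_pos: [0.5919, -0.136, 0.1032]
tool_rot: [0.992, 0.048, 0.115, -0.011]
ft_force: [1.1, 0.3, -2.5]
grip_width: 0.0213
grasp_force: 59.2
```

Request:
arm_command([
  {"dx":0.11,"dy":-0.42,"dz":0.04,"wx":0,"wy":0,"wz":0,"grip":0},
  {"dx":0.37,"dy":-1.45,"dz":0.14,"wx":0,"wy":0,"wz":0,"grip":0},
  {"dx":0.8,"dy":-3.11,"dz":0.3,"wx":0,"wy":0,"wz":0,"grip":0},
  {"dx":1.39,"dy":-5.4,"dz":0.52,"wx":0,"wy":0,"wz":0,"grip":0},
  {"dx":2.14,"dy":-8.3,"dz":0.8,"wx":0,"wy":0,"wz":0,"grip":0},
  {"dx":2.88,"dy":-11.2,"dz":1.08,"wx":0,"wy":0,"wz":0,"grip":0},
  {"dx":3.47,"dy":-13.49,"dz":1.3,"wx":0,"wy":0,"wz":0,"grip":0},
  {"dx":3.9,"dy":-15.15,"dz":1.46,"wx":0,"wy":0,"wz":0,"grip":0},
  {"dx":4.16,"dy":-16.2,"dz":1.56,"wx":0,"wy":0,"wz":0,"grip":0},
  {"dx":4.27,"dy":-16.6,"dz":1.6,"wx":0,"wy":0,"wz":0,"grip":0},
])

```text
clock: 11.95
eef_pos: [0.6213, 0.0322, 0.0995]
tool_rot: [0.992, 0.047, 0.115, -0.011]
ft_force: [-0.6, 0.1, -4.5]
grip_width: 0.0212
grasp_force: 59.2
```

```bash
python3 - <<'E'
from h import *
G=np.load("G.npy"); st(G); print(monitor.get_obs()["ft_torque"])
im,P=cookie("side",zlo=.04); im2,P2=cookie("scene",zlo=.04)
for P in(P,P2):
    Q=P[(P[...,2]>.019)&(P[...,2]<.026)&(P[...,0]>.3)&(P[...,0]<.62)&(P[...,1]>-.13)&(P[...,1]<.18)]; print("rim",cv2.minEnclosingCircle(Q[:,:2].astype(np.float32)))
goto(turnT(YS,5,edge=[.456,.0165,.022]),G); goto(turnT(YS,9,edge=[.456,.0165,.012]),G)
E
```

```text
edge sheet x,y,z -0.0177 0.3471 0.0859 world [0.4551 0.0174 0.0859] down deg -6.88 roll -0.09 yaw 5.4 F [-0.6  0.1 -4.5]
[-0.09884226  0.12952359  0.00025712]
side cookie 322 [0.5006 0.0154 0.0956] [ 0.45  -0.03   0.083] [0.553 0.077 0.105] n [ 0.103 -0.022  0.994]
scene cookie 700 [0.5012 0.0302 0.0968] [ 0.452 -0.026  0.082] [0.554 0.08  0.108] n [0.095 0.029 0.995]
rim ((0.46839144825935364, 0.017357103526592255), 0.12170830368995667)
rim ((0.4722546637058258, 0.020318321883678436), 0.1195758655667305)
inc cm [-1.21  0.09  2.78] w [ 0.001  0.208 -0.001]
inc cm [-1.54  0.08  2.58] w [ 0.001  0.277 -0.002]
```

```bash
python3 - <<'E'
from h import *
G=np.load("G.npy")
for dn,z in((-2,.026),(4,.015),(8,.010)): goto(turnT(YS,dn,edge=[.456,.0155,z]),G)
E
```

```text
inc cm [-1.13  0.2   4.43] w [0.001 0.086 0.001]
inc cm [-1.36  0.2   3.75] w [ 0.001  0.19  -0.   ]
inc cm [-1.56  0.19  3.07] w [ 0.001  0.26  -0.001]
```

Request:
arm_command([
  {"dx":-0.15,"dy":0.03,"dz":0.5,"wx":0,"wy":0.01,"wz":0,"grip":0},
  {"dx":-0.4,"dy":0.08,"dz":1.4,"wx":0,"wy":0.025,"wz":0,"grip":0},
  {"dx":-0.65,"dy":0.13,"dz":2.5,"wx":0,"wy":0.045,"wz":0,"grip":0},
  {"dx":-0.9,"dy":0.16,"dz":3.5,"wx":0,"wy":0.065,"wz":0,"grip":0},
  {"dx":-1.13,"dy":0.2,"dz":4.4,"wx":0,"wy":0.086,"wz":0,"grip":0},
  {"dx":-1.25,"dy":0.2,"dz":4.1,"wx":0,"wy":0.14,"wz":0,"grip":0},
  {"dx":-1.36,"dy":0.2,"dz":3.75,"wx":0,"wy":0.19,"wz":0,"grip":0},
  {"dx":-1.46,"dy":0.2,"dz":3.4,"wx":0,"wy":0.225,"wz":0,"grip":0},
  {"dx":-1.56,"dy":0.2,"dz":3.07,"wx":0,"wy":0.26,"wz":0,"grip":0},
  {"dx":-1.56,"dy":0.2,"dz":3.07,"wx":0,"wy":0.26,"wz":0,"grip":0},
])

```text
clock: 13.05
eef_pos: [0.6109, 0.0277, 0.0649]
tool_rot: [0.969, 0.044, 0.242, -0.017]
ft_force: [-0.8, -0.2, -4.2]
grip_width: 0.0214
grasp_force: 59.3
```

```bash
python3 - <<'E'
from h import *
G=np.load("G.npy"); st(G)
im,P=cookie("side",zlo=.02,box=(.38,.6,-.06,.1)); im2,P2=cookie("scene",zlo=.02,box=(.38,.6,-.06,.1))
for dn,z in((14,.010),(20,.010)): goto(turnT(YS,dn,edge=[.456,.0155,z]),G)
E
```

```text
edge sheet x,y,z -0.0195 0.3444 0.0093 world [0.4534 0.0146 0.0093] down deg 7.87 roll -0.04 yaw 5.09 F [-0.8 -0.2 -4.2]
side cookie 328 [0.4973 0.0135 0.0312] [ 0.447 -0.035  0.02 ] [0.546 0.074 0.045] n [-0.146 -0.019  0.989]
scene cookie 648 [0.4984 0.0268 0.0325] [ 0.449 -0.03   0.021] [0.548 0.076 0.045] n [-0.138  0.004  0.99 ]
inc cm [ 0.23 -0.11 -1.73] w [ 0.002  0.106 -0.004]
inc cm [ 0.21 -0.13 -3.49] w [ 0.003  0.21  -0.005]
```

Request:
arm_command([
  {"dx":0.05,"dy":-0.02,"dz":-0.43,"wx":0,"wy":0.026,"wz":0,"grip":0},
  {"dx":0.1,"dy":-0.04,"dz":-0.86,"wx":0,"wy":0.053,"wz":0,"grip":0},
  {"dx":0.2,"dy":-0.08,"dz":-1.3,"wx":0,"wy":0.079,"wz":0,"grip":0},
  {"dx":0.23,"dy":-0.11,"dz":-1.73,"wx":0,"wy":0.106,"wz":0,"grip":0},
  {"dx":0.23,"dy":-0.11,"dz":-2.17,"wx":0,"wy":0.132,"wz":0,"grip":0},
  {"dx":0.22,"dy":-0.12,"dz":-2.6,"wx":0,"wy":0.158,"wz":0,"grip":0},
  {"dx":0.21,"dy":-0.12,"dz":-3.05,"wx":0,"wy":0.184,"wz":0,"grip":0},
  {"dx":0.21,"dy":-0.13,"dz":-3.49,"wx":0,"wy":0.21,"wz":0,"grip":0},
  {"dx":0.21,"dy":-0.13,"dz":-3.49,"wx":0,"wy":0.21,"wz":0,"grip":0},
])

```text
clock: 14.05
eef_pos: [0.598, 0.0282, 0.0974]
tool_rot: [0.938, 0.043, 0.343, -0.021]
ft_force: [-0.4, -0.0, -4.1]
grip_width: 0.0208
grasp_force: 59.3
```

```bash
python3 - <<'E'
from h import *
G=np.load("G.npy"); st(G)
im,P=cookie("side",zlo=.015,box=(.36,.6,-.06,.1)); im2,P2=cookie("scene",zlo=.015,box=(.36,.6,-.06,.1))
for dx in(.0,.05): goto(turnT(YS,20,edge=[.456+dx,.0155+dx*.093,.011]),G)
E
```

```text
edge sheet x,y,z -0.0171 0.3463 0.0099 world [0.4557 0.0167 0.0099] down deg 19.97 roll 0.04 yaw 5.02 F [-0.4 -0.  -4.1]
side cookie 332 [0.4928 0.0153 0.0398] [ 0.446 -0.034  0.016] [0.541 0.073 0.061] n [-0.345 -0.037  0.938]
scene cookie 635 [0.4923 0.0284 0.0412] [ 0.445 -0.025  0.016] [0.539 0.078 0.062] n [-0.352 -0.016  0.936]
inc cm [-0.01  0.05 -0.11] w [ 0.002 -0.    -0.004]
inc cm [3.82 0.07 3.13] w [ 0.002 -0.    -0.004]
```

```bash
python3 - <<'E'
from h import *
G=np.load("G.npy")
for dn in (24,28,32): goto(turnT(YS,dn,edge=[.456,.0155,.009]),G)
E
```

```text
inc cm [-0.01  0.04 -1.12] w [ 0.003  0.07  -0.005]
inc cm [ 0.05  0.03 -2.29] w [ 0.003  0.14  -0.005]
inc cm [ 0.02  0.02 -3.46] w [ 0.003  0.209 -0.006]
```

Request:
arm_command([
  {"dx":-0.01,"dy":0.02,"dz":-0.5,"wx":0,"wy":0.035,"wz":0,"grip":0},
  {"dx":-0.01,"dy":0.04,"dz":-1.12,"wx":0,"wy":0.07,"wz":0,"grip":0},
  {"dx":0.02,"dy":0.03,"dz":-1.7,"wx":0,"wy":0.105,"wz":0,"grip":0},
  {"dx":0.05,"dy":0.03,"dz":-2.29,"wx":0,"wy":0.14,"wz":0,"grip":0},
  {"dx":0.05,"dy":0.03,"dz":-2.29,"wx":0,"wy":0.14,"wz":0,"grip":0},
  {"dx":0.05,"dy":0.03,"dz":-2.29,"wx":0,"wy":0.14,"wz":0,"grip":0},
])

```text
clock: 14.75
eef_pos: [0.585, 0.0266, 0.1159]
tool_rot: [0.912, 0.041, 0.408, -0.025]
ft_force: [0.3, -0.3, -3.1]
grip_width: 0.0213
grasp_force: 59.3
```

```bash
python3 - <<'E'
from h import *
G=np.load("G.npy"); st(G)
im,P=cookie("side",zlo=.01,box=(.36,.6,-.06,.1)); im2,P2=cookie("scene",zlo=.01,box=(.36,.6,-.06,.1))
for x,dn in((.456,28),(.476,28),(.536,28)): goto(turnT(YS,dn,edge=[x,.0155+(x-.456)*.093,.009]),G)
E
```

```text
edge sheet x,y,z -0.0165 0.3461 0.0091 world [0.4563 0.0166 0.0091] down deg 28.05 roll 0.11 yaw 4.92 F [ 0.3 -0.3 -3.1]
side cookie 321 [0.476  0.0133 0.0382] [ 0.432 -0.034  0.013] [0.519 0.092 0.064] n [-0.439 -0.06   0.897]
scene cookie 606 [0.4758 0.0271 0.0398] [ 0.431 -0.027  0.012] [0.524 0.076 0.062] n [-0.447 -0.028  0.894]
inc cm [-0.1   0.02 -0.02] w [ 0.003 -0.002 -0.005]
inc cm [1.23 0.02 1.48] w [ 0.003 -0.002 -0.005]
inc cm [5.24 0.04 5.98] w [ 0.003 -0.002 -0.005]
```

Request:
arm_command([
  {"dx":0.67,"dy":0,"dz":0.75,"wx":0,"wy":0,"wz":0,"grip":0},
  {"dx":2.0,"dy":0.01,"dz":2.25,"wx":0,"wy":0,"wz":0,"grip":0},
  {"dx":3.67,"dy":0.01,"dz":4.1,"wx":0,"wy":0,"wz":0,"grip":0},
  {"dx":5.34,"dy":0.02,"dz":6.0,"wx":0,"wy":0,"wz":0,"grip":0},
  {"dx":5.68,"dy":0.02,"dz":6.37,"wx":0,"wy":0,"wz":0,"grip":0},
  {"dx":5.68,"dy":0.02,"dz":6.37,"wx":0,"wy":0,"wz":0,"grip":0},
])

```text
clock: 15.45
eef_pos: [0.6719, 0.035, 0.1177]
tool_rot: [0.911, 0.042, 0.41, -0.025]
ft_force: [0.9, 0.2, 3.2]
grip_width: 0.0208
grasp_force: 59.0
```

```bash
python3 - <<'E'
from h import *
G=np.load("G.npy"); st(G)
im,P=cookie("side",zlo=.005,box=(.36,.65,-.06,.1)); im2,P2=cookie("scene",zlo=.005,box=(.36,.65,-.06,.1))
cv2.imwrite("pics/rel.png",cv2.hconcat([cv2.resize(im[170:290,220:364],(390,325),interpolation=3)[...,::-1],cv2.resize(im2[190:300,210:342],(390,325),interpolation=3)[...,::-1]]))
Tt=now()@G; Tt[2,3]+=.1; goto(Tt,G)
E
```

```text
edge sheet x,y,z 0.0714 0.3463 0.0103 world [0.5438 0.0249 0.0103] down deg 28.34 roll 0.09 yaw 4.97 F [0.9 0.2 3.2]
side cookie 336 [0.4838 0.0143 0.0197] [ 0.435 -0.033  0.01 ] [0.535 0.073 0.028] n [-0.012 -0.017  1.   ]
scene cookie 660 [0.484  0.0273 0.0214] [ 0.434 -0.027  0.006] [0.536 0.077 0.032] n [-0.006  0.001  1.   ]
inc cm [ 7.48 -0.11 -6.64] w [-0.  0. -0.]
```

View pics/rel.png

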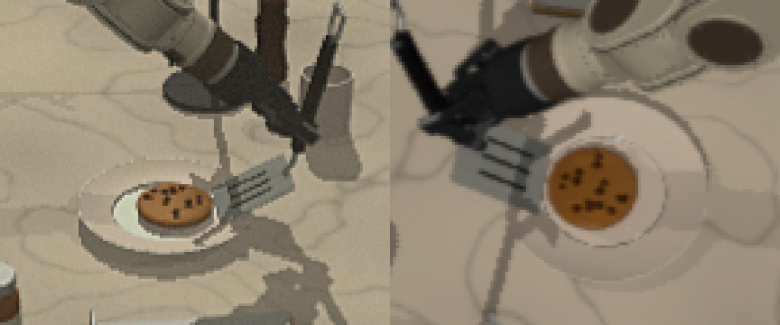

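The cookie lies flat in the well at about (0.484, 0.021), 14 mm from the plate's centre, and the blade is clear of it. Next I lift and go back to the stand.

Request:
arm_command([
  {"dx":0.75,"dy":0,"dz":-0.66,"wx":0,"wy":0,"wz":0,"grip":0},
  {"dx":2.2,"dy":0,"dz":-1.98,"wx":0,"wy":0,"wz":0,"grip":0},
  {"dx":4.5,"dy":0,"dz":-4.0,"wx":0,"wy":0,"wz":0,"grip":0},
  {"dx":7.5,"dy":0,"dz":-6.6,"wx":0,"wy":0,"wz":0,"grip":0},
  {"dx":9.0,"dy":0,"dz":-7.9,"wx":0,"wy":0,"wz":0,"grip":0},
  {"dx":9.0,"dy":0,"dz":-7.9,"wx":0,"wy":0,"wz":0,"grip":0},
])

```text
clock: 16.15
eef_pos: [0.6713, 0.0333, 0.2399]
tool_rot: [0.91, 0.041, 0.411, -0.025]
ft_force: [0.3, 0.3, -1.1]
grip_width: 0.0211
grasp_force: 59.0
```

```bash
python3 - <<'E'
from h import *
G=np.load("G.npy"); st(G); g=np.load("grasp.npz"); a=np.radians(48)
inc(g["p"]+np.array([-.09*np.cos(a),-.09*np.sin(a),.08]),g["R"]); print(now()[:3,3])
im,P=cookie("side",zlo=.005,box=(.36,.65,-.06,.1))
E
```

```text
edge sheet x,y,z 0.0708 0.3448 0.1323 world [0.5433 0.0233 0.1323] down deg 28.46 roll 0.09 yaw 4.92 F [ 0.3  0.3 -1.1]
inc cm [-12.71 -27.51 -11.68] w [ 0.597  0.19  -0.445]
[0.67126585 0.03333799 0.2399202 ]
side cookie 339 [0.484  0.0141 0.0199] [ 0.435 -0.032  0.006] [0.535 0.089 0.031] n [-0.003 -0.019  1.   ]
```

Request:
arm_command([
  {"dx":-0.6,"dy":-1.4,"dz":-0.6,"wx":0.03,"wy":0.01,"wz":-0.022,"grip":0},
  {"dx":-1.9,"dy":-4.1,"dz":-1.75,"wx":0.09,"wy":0.029,"wz":-0.067,"grip":0},
  {"dx":-3.4,"dy":-7.4,"dz":-3.15,"wx":0.161,"wy":0.051,"wz":-0.12,"grip":0},
  {"dx":-5.1,"dy":-11.0,"dz":-4.67,"wx":0.239,"wy":0.076,"wz":-0.178,"grip":0},
  {"dx":-6.9,"dy":-14.9,"dz":-6.3,"wx":0.322,"wy":0.103,"wz":-0.24,"grip":0},
  {"dx":-8.6,"dy":-18.7,"dz":-7.9,"wx":0.406,"wy":0.129,"wz":-0.303,"grip":0},
  {"dx":-10.4,"dy":-22.6,"dz":-9.6,"wx":0.49,"wy":0.156,"wz":-0.365,"grip":0},
  {"dx":-11.8,"dy":-25.6,"dz":-10.9,"wx":0.555,"wy":0.177,"wz":-0.414,"grip":0},
  {"dx":-12.7,"dy":-27.5,"dz":-11.7,"wx":0.597,"wy":0.19,"wz":-0.445,"grip":0},
  {"dx":-12.7,"dy":-27.5,"dz":-11.7,"wx":0.597,"wy":0.19,"wz":-0.445,"grip":0},
])

```text
clock: 17.2
eef_pos: [0.4681, 0.2913, 0.2165]
tool_rot: [0.793, 0.354, 0.452, -0.205]
ft_force: [0.2, -0.9, -2.4]
grip_width: 0.0214
grasp_force: 59.0
```

```bash
python3 - <<'E'
from h import *
g=np.load("grasp.npz"); a=np.radians(48); M=now(); print(M[:3,3],monitor.get_obs()["joint_pos"])
im,d,c=snap("wrist"); P=cloud(c,d); Q=((P-M[:3,3])@M[:3,:3]); m=np.zeros(Q.shape[:2],bool); m[20:200,255:305]=1
q=Q[m]; q=q[np.isfinite(q).all(1)]; md=np.median(q,0); q=q[(abs(q[:,1]-md[1])<.02)&(q[:,2]<-.0)]
l=cv2.fitLine(q.astype(np.float32),cv2.DIST_HUBER,0,.001,.001).ravel(); print("handle front line",l,"was .8628 .005 -.5055 | .0694 -.0001 -.0727")
print("angle",np.degrees(np.arctan2(-l[2],l[0])),"was 30.36; offset along x_t",l[3:]@[.497,0,.8676],"was",.0694*.497-.0727*.8676)
h=np.array([-np.cos(a),-np.sin(a),0])
for b,z in((.09,.022),(0.,.022),(0,0)): inc(g["p"]+b*h+[0,0,z],g["R"])
E
```

```text
[0.46812207 0.29134802 0.21648856] [ 0.31320603 -0.03672213 -0.95417684 -0.3175123   0.4534017   2.85622602]
handle front line [ 8.6815256e-01  3.7175484e-03 -4.9628350e-01  7.1019985e-02
  3.7036519e-04 -7.0655107e-02] was .8628 .005 -.5055 | .0694 -.0001 -.0727
angle 29.754648 was 30.36; offset along x_t -0.02600343882888556 was -0.028582720000000006
inc cm [-4.24  0.33  2.84] w [-0.006  0.011 -0.006]
inc cm [ 0.32  0.36 10.6 ] w [-0.006  0.011 -0.006]
inc cm [-1.58  0.37 11.71] w [-0.006  0.011 -0.006]
```

Request:
arm_command([
  {"dx":-1.0,"dy":0.1,"dz":0.7,"wx":-0.006,"wy":0.011,"wz":-0.006,"grip":0},
  {"dx":-2.4,"dy":0.2,"dz":1.6,"wx":-0.006,"wy":0.011,"wz":-0.006,"grip":0},
  {"dx":-3.6,"dy":0.3,"dz":2.4,"wx":-0.006,"wy":0.011,"wz":-0.006,"grip":0},
  {"dx":-4.24,"dy":0.33,"dz":2.84,"wx":-0.006,"wy":0.011,"wz":-0.006,"grip":0},
  {"dx":-4.24,"dy":0.33,"dz":2.84,"wx":-0.006,"wy":0.011,"wz":-0.006,"grip":0},
  {"dx":-4.24,"dy":0.33,"dz":2.84,"wx":-0.006,"wy":0.011,"wz":-0.006,"grip":0},
])

```text
clock: 17.85
eef_pos: [0.4775, 0.2907, 0.1699]
tool_rot: [0.789, 0.352, 0.461, -0.202]
ft_force: [0.2, -0.4, -2.8]
grip_width: 0.0208
grasp_force: 59.0
```

```bash
python3 - <<'E'
from h import *
g=np.load("grasp.npz"); a=np.radians(48); M=now(); print(M[:3,3],g["p"])
im,d,c=snap("scene"); P=cloud(c,d)
h=np.array([-np.cos(a),-np.sin(a),0]); Gx=np.linalg.inv(T(g["R"],g["p"]))@turnT(48,40,heel=[.5199,.3451,.085]); print("loop pred",(M@Gx@[0,0,.2415,1])[:3], (M@np.load("G.npy")@[0,0,.2415,1])[:3])
w=P[250:345,190:300]; Z=w[...,2]; X=(w-np.array([.5175,.3470,0]))@np.array([[-h[0],h[1],0],[-h[1],-h[0],0],[0,0,1]])
# stand frame coords: print loop points
m=(Z>.3)&(Z<.37)&(X[...,0]<-.035); q=X[m]; print("loop x,y,z",len(q),q.mean(0),np.percentile(q,[2,98],axis=0))
m=(abs(Z-.327)<.004)&(X[...,0]>-.02)&(X[...,0]<.04); print("strap",X[m].mean(0)); m=(Z>.331)&(Z<.345)&(abs(X[...,0]+.027)<.008); print("lip",X[m].mean(0),X[m].max(0))
for b,z in((0.,.022),(0,0)): inc(g["p"]+b*h+[0,0,z],g["R"])
s=cv2.resize(im[250:340,190:298],(600,500),interpolation=3)[...,::-1]; cv2.imwrite("pics/hang0.png",s)
E
```

```text
[0.47752507 0.29065514 0.16986913] [0.53428617 0.35784143 0.14466509]
loop pred [0.46215697 0.27761271 0.35160233] [0.46083168 0.27774679 0.35081369]
loop x,y,z 157 [-0.08556866 -0.00579769  0.33396943] [[-0.09175683 -0.02577666  0.30341444]
 [-0.07929126  0.01617376  0.35975761]]
strap [ 0.01041946 -0.00162405  0.32673739]
lip [-0.02765024 -0.00091771  0.3378646 ] [-0.02512264  0.00496685  0.34260824]
inc cm [ 3.96 -0.3   7.82] w [ 0.004 -0.006  0.002]
inc cm [ 2.05 -0.32  8.9 ] w [ 0.004 -0.006  0.002]
```

View pics/hang0.png

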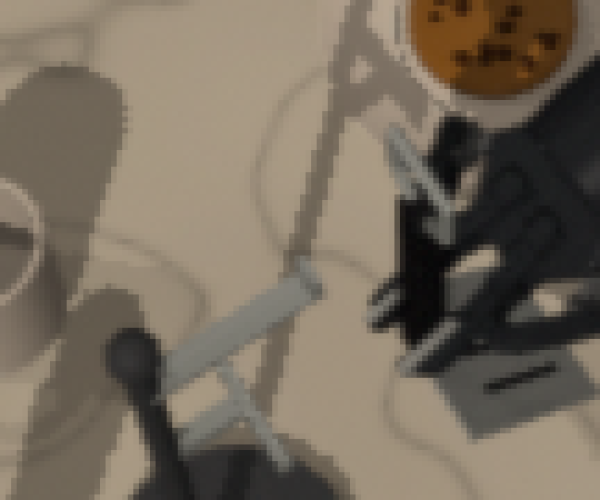

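The loop stands level with and in front of the hook, a few mm above the lip and centred within 3 mm. I move it forward over the lip.

Request:
arm_command([
  {"dx":-0.28,"dy":-0.35,"dz":0.16,"wx":0.004,"wy":-0.006,"wz":0.002,"grip":0},
  {"dx":0.3,"dy":-0.35,"dz":1.2,"wx":0.004,"wy":-0.006,"wz":0.002,"grip":0},
  {"dx":1.0,"dy":-0.35,"dz":2.5,"wx":0.004,"wy":-0.006,"wz":0.002,"grip":0},
  {"dx":1.75,"dy":-0.35,"dz":3.85,"wx":0.004,"wy":-0.006,"wz":0.002,"grip":0},
  {"dx":2.5,"dy":-0.35,"dz":5.2,"wx":0.004,"wy":-0.006,"wz":0.002,"grip":0},
  {"dx":3.2,"dy":-0.35,"dz":6.4,"wx":0.004,"wy":-0.006,"wz":0.002,"grip":0},
  {"dx":3.7,"dy":-0.35,"dz":7.4,"wx":0.004,"wy":-0.006,"wz":0.002,"grip":0},
  {"dx":3.85,"dy":-0.35,"dz":7.65,"wx":0.004,"wy":-0.006,"wz":0.002,"grip":0},
  {"dx":3.85,"dy":-0.35,"dz":7.65,"wx":0.004,"wy":-0.006,"wz":0.002,"grip":0},
])

```text
clock: 18.8
eef_pos: [0.5324, 0.3574, 0.1663]
tool_rot: [0.79, 0.354, 0.459, -0.203]
ft_force: [-0.1, -0.1, -1.6]
grip_width: 0.0209
grasp_force: 59.0
```

```bash
python3 - <<'E'
from h import *
g=np.load("grasp.npz"); a=np.radians(48); M=now(); print(M[:3,3],g["p"],monitor.get_obs()["ft_force"])
im,d,c=snap("scene"); P=cloud(c,d); h=np.array([-np.cos(a),-np.sin(a),0])
w=P[250:345,190:300]; Z=w[...,2]; X=(w-np.array([.5175,.3470,0]))@np.array([[-h[0],h[1],0],[-h[1],-h[0],0],[0,0,1]])
m=(Z>.335)&(Z<.37)&(X[...,0]<.02)&(X[...,0]>-.02); q=X[m]; print("loop top",len(q),q.mean(0),np.percentile(q,[2,98],axis=0))
m=(Z>.30)&(Z<.37)&(X[...,0]<.015)&(X[...,0]>-.02)&(abs(X[...,1])>.009); q=X[m]; print("loop sides",len(q),np.percentile(q,[2,98],axis=0))
inc(g["p"],g["R"])
s=cv2.resize(im[270:340,200:284],(600,500),interpolation=3)[...,::-1]; cv2.imwrite("pics/hang1.png",s)
E
```

```text
[0.532359   0.35737112 0.1663368 ] [0.53428617 0.35784143 0.14466509] [-0.05329593 -0.14633525 -1.61793157]
loop top 73 [-1.96848278e-04 -3.52611374e-04  3.52256696e-01] [[-0.00371379 -0.02432453  0.33650529]
 [ 0.0027986   0.01994074  0.35716703]]
loop sides 69 [[-0.00373485 -0.02437773  0.31631249]
 [ 0.00318307  0.02012285  0.35719931]]
inc cm [-1.76  0.1   1.25] w [-0.001  0.     0.   ]
```

The loop is over the strap at x≈0 and y≈0, so I lower it.

Request:
arm_command([
  {"dx":-0.5,"dy":0,"dz":0.29,"wx":0,"wy":0,"wz":0,"grip":0},
  {"dx":-1.0,"dy":0,"dz":0.57,"wx":0,"wy":0,"wz":0,"grip":0},
  {"dx":-1.4,"dy":0,"dz":0.8,"wx":0,"wy":0,"wz":0,"grip":0},
  {"dx":-1.7,"dy":0,"dz":0.97,"wx":0,"wy":0,"wz":0,"grip":0},
  {"dx":-1.82,"dy":0,"dz":1.04,"wx":0,"wy":0,"wz":0,"grip":0},
  {"dx":-1.82,"dy":0,"dz":1.04,"wx":0,"wy":0,"wz":0,"grip":0},
])

```text
clock: 19.45
eef_pos: [0.5324, 0.3569, 0.1452]
tool_rot: [0.79, 0.354, 0.459, -0.203]
ft_force: [0.2, 0.2, -2.3]
grip_width: 0.0212
grasp_force: 59.0
```

```bash
python3 - <<'E'
from h import *
M=now(); print(M[:3,3],monitor.get_obs()["ft_force"]); a=np.radians(48)
im,d,c=snap("scene"); P=cloud(c,d); h=np.array([-np.cos(a),-np.sin(a),0])
w=P[250:345,190:300]; Z=w[...,2]; X=(w-np.array([.5175,.3470,0]))@np.array([[-h[0],h[1],0],[-h[1],-h[0],0],[0,0,1]])
m=(Z>.33)&(Z<.37)&(X[...,0]<.02)&(X[...,0]>-.02); q=X[m]; print("loop top",len(q),q.mean(0),np.percentile(q,[2,98],axis=0))
E
```

```text
[0.53242315 0.35694048 0.14517547] [ 0.24706109  0.19981556 -2.27747549]
loop top 60 [-0.00046909 -0.00273009  0.3329485 ] [[-0.00385266 -0.02505781  0.33019825]
 [ 0.0026812   0.01896401  0.33579427]]
```

Request:
arm_command([
  {"dx":-0.09,"dy":0,"dz":0.05,"wx":0,"wy":0,"wz":0,"grip":0},
  {"dx":-0.17,"dy":0,"dz":0.1,"wx":0,"wy":0,"wz":0,"grip":0},
  {"dx":-0.22,"dy":0,"dz":0.13,"wx":0,"wy":0,"wz":0,"grip":0},
  {"dx":-0.22,"dy":0,"dz":0.13,"wx":0,"wy":0,"wz":0,"grip":0},
])

```text
clock: 19.9
eef_pos: [0.5334, 0.3576, 0.1448]
tool_rot: [0.789, 0.354, 0.46, -0.203]
ft_force: [-0.4, -0.2, 3.5]
grip_width: 0.0212
grasp_force: 59.4
```

The loop now rests on the strap, so I release and back off.

Request:
arm_command([
  {"dx":0,"dy":0,"dz":0,"wx":0,"wy":0,"wz":0,"grip":2.5},
  {"dx":0,"dy":0,"dz":0,"wx":0,"wy":0,"wz":0,"grip":3.5},
  {"dx":0,"dy":0,"dz":0,"wx":0,"wy":0,"wz":0,"grip":5.5},
  {"dx":0,"dy":0,"dz":0,"wx":0,"wy":0,"wz":0,"grip":8.0},
  {"dx":0,"dy":0,"dz":0,"wx":0,"wy":0,"wz":0,"grip":8.5},
  {"dx":0,"dy":0,"dz":0,"wx":0,"wy":0,"wz":0,"grip":8.5},
])

```text
clock: 20.5
eef_pos: [0.5324, 0.3569, 0.1429]
tool_rot: [0.79, 0.354, 0.459, -0.203]
ft_force: [-0.4, 0.4, 0.3]
grip_width: 0.0851
grasp_force: 0.0
```

Request:
arm_command([
  {"dx":0,"dy":0,"dz":-0.5,"wx":0,"wy":0,"wz":0,"grip":8.5},
  {"dx":0,"dy":0,"dz":-1.5,"wx":0,"wy":0,"wz":0,"grip":8.5},
  {"dx":0,"dy":0,"dz":-3.0,"wx":0,"wy":0,"wz":0,"grip":8.5},
  {"dx":0,"dy":0,"dz":-5.0,"wx":0,"wy":0,"wz":0,"grip":8.5},
  {"dx":0,"dy":0,"dz":-7.5,"wx":0,"wy":0,"wz":0,"grip":8.5},
  {"dx":0,"dy":0,"dz":-10.0,"wx":0,"wy":0,"wz":0,"grip":8.5},
  {"dx":0,"dy":0,"dz":-12.0,"wx":0,"wy":0,"wz":0,"grip":8.5},
  {"dx":0,"dy":0,"dz":-12.0,"wx":0,"wy":0,"wz":0,"grip":8.5},
  {"dx":0,"dy":0,"dz":-12.0,"wx":0,"wy":0,"wz":0,"grip":8.5},
  {"dx":0,"dy":0,"dz":-12.0,"wx":0,"wy":0,"wz":0,"grip":8.5},
])

```text
clock: 21.5
eef_pos: [0.4631, 0.2799, 0.2027]
tool_rot: [0.789, 0.354, 0.459, -0.203]
ft_force: [0.6, 0.4, 0.2]
grip_width: 0.0851
grasp_force: 0.0
```

```bash
python3 - <<'E'
from h import *
def look():
    im,P=cookie("scene",zlo=.005,box=(.36,.65,-.06,.1)); a=np.radians(48); h=np.array([-np.cos(a),-np.sin(a),0])
    w=P[250:345,190:300]; Z=w[...,2]; X=(w-np.array([.5175,.3470,0]))@np.array([[-h[0],h[1],0],[-h[1],-h[0],0],[0,0,1]])
    m=(Z>.33)&(Z<.37)&(X[...,0]<.02)&(X[...,0]>-.02); q=X[m]; print("loop top",len(q),q.mean(0),np.percentile(q,[2,98],axis=0))
    M,G=monitor.get_obs()["eef_pos"],0
    iw,d,c=snap("wrist"); Pw=cloud(c,d); hs=cv2.cvtColor(iw,cv2.COLOR_RGB2HSV); m=(hs[...,2]<45)&(np.linalg.norm(Pw[...,:2]-[.515,.34],axis=-1)<.03)&(Pw[...,2]>.12); q=Pw[m]; print("grip axis",q.mean(0),np.linalg.svd(q-q.mean(0),full_matrices=False)[2][0]); return im,iw
look(); im,iw=look()
print(monitor.get_obs()["ft_force"],monitor.get_obs()["clock"])
cv2.imwrite("pics/end.png",cv2.hconcat([cv2.resize(im[220:360,150:318],(390,325),interpolation=3)[...,::-1],cv2.resize(iw,(390,292))[...,::-1].copy() if 0 else cv2.resize(iw,(390,325))[...,::-1]]))
E
```

```text
scene cookie 531 [0.4867 0.0198 0.0215] [ 0.434 -0.03   0.007] [0.536 0.072 0.031] n [ 0.    -0.011  1.   ]
loop top 60 [-0.00080765 -0.00341551  0.33249839] [[-0.00401819 -0.02543442  0.3301967 ]
 [ 0.00265231  0.01850523  0.33626235]]
grip axis [0.5156664  0.33827886 0.23110713] [ 0.00377826  0.00640508 -0.99997235]
scene cookie 537 [0.4865 0.02   0.0215] [ 0.434 -0.028  0.005] [0.535 0.072 0.03 ] n [-0.004 -0.013  1.   ]
loop top 58 [-0.00063769 -0.00334631  0.3330436 ] [[-0.00401516 -0.02542252  0.33042132]
 [ 0.00235813  0.01870051  0.33664619]]
grip axis [0.51565995 0.33825788 0.23094328] [ 0.0038713   0.00672977 -0.99996986]
[-0.73724465 -0.16852448 -0.54667101] 21.7
```

```bash
python3 -c "
from h import *
print(job.job_done())"
```

```text
the job is handed in; nothing more can be done
None
```

I handed the job in, but no verdict came back. My last measurements showed the cookie flat in the plate's well about 15 mm from its centre, and the turner hanging still and upright by its loop, released with the arm clear, at 21.7 s.

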